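# Restock the findings rack and hang up the caddy

### The arm

A 6-joint arm with a two-finger parallel gripper is mounted at the origin on the work surface. World frame = base frame: x ahead of the robot, y to its left, z up, the work surface at z = 0. Lengths are in m, angles in rad, forces in N, time in s.
With the tool pointing down it reaches from about 0.325 to 0.9 m from the base axis. Payload 3.5 kg.
Tool frame: the origin (TCP) lies between the finger pads; the fingertips stand 19 mm ahead of it and the grasp point (between the pads) is the TCP; z points along the fingers, y is the line along which they close (so a half turn about z gives the same grasp; the last joint's range is limited). The gripper opens to 85 mm and grips with 20 to 120 N. Pads are 22 mm wide; open, the fingers measure 114 mm over their backs; the gripper's body (76 mm by 85 mm) begins 54 mm behind the grasp point. The pads swing forward as they close: fully open they stand 13 mm farther back than shut.
Start: joints at [-1.447, 0.276, -0.026, 1.268, 0, 1.467], TCP at [0.141, -0.609, 0.25] pointing down, gripper open.
Joint ranges: [-3.12, 3.12], [-0.85, 1.88], [-1.08, 1.24], [-1.95, 2.15], [-1.57, 1.53], [-3.14, 3.14]. Speed limits (rad/s): [2.57, 2.57, 3.14, 3.14, 3.14, 3.14].

### API

Orientations are given as [roll, pitch, yaw] about the fixed x, y, z axes, in that order (R = Rz(yaw) Ry(pitch) Rx(roll)).
In Python, from bench import r gives the robot as it stands. The module is installed in compiled form; this text tells all that it offers.
- The arm moves only by the tool send_rows, never from a script. Its argument "series" is a list that holds one entry, the list of rows, each a list of 7 numbers: the shift along the tool's x, y, z as a fraction of full scale, then the turn, a rotation vector about the tool's x, y, z as a fraction of full scale, then the closure, from -1 (fully open) to 1 (shut). A call has 1 to 10 rows; each row is the pose to reach, as a shift and turn from the pose commanded when the call began, along the tool's axes at that moment; what a row does not reach only later rows make up. Full scale, the value 1, is 0.4 m for a shift and 60 degrees for a turn. A row lasts 1/8 s, in which the tool goes at most 62.5 mm and 10.7 degrees, less where a joint would pass 70% of its speed; a pose out of reach is approached as far as the arm can. A call with a number of a shift or a turn outside -1 to 1 is refused whole. A call with a gripper value outside its range is refused whole. The fingers move at their own pace and stop on an object; "force" is the grip in N (left out, the last holds). Time passes only in rows, so rows that repeat a pose let the fingers close. It gives the time, the measured TCP pose, the force, the opening and the grip force at its end, in the units of the state.
- r.sense(): the state, without advancing time (a new reading comes with each control period).
- r.grab_frame(name): name is "scene" or "top"; returns a dict with "frame" (400x640x3 uint8, blue, green, red), "intrinsics" (3x3 intrinsics, pixels), "extrinsics" (4x4, takes a point from camera to world coordinates). Camera axes: x right, y down, z forward; pixel columns grow to the right and rows downward; lengths in m; the calibration is good to about 2 mm. A picture is of the moment at which its call begins. There is no depth.
- r.job_done(): hands the job in; it is judged then, once.
Trained networks look in a picture, given as the dict that the camera call returned (one of the last four; its "shot" number tells which), for a name from the list of things; names that differ only in an ending like _2 or _b are one class to them, and where a whole thing is asked for, a point or a joint stands for the part that bears it (a point fixed in the world has none). Each returns a list of dicts, best first, with "conf" (0 to 1); they miss things now and then, are a little off and sometimes report something else, mostly with a low value. They report only what shows in the picture. A call takes as long as a camera call. They do not tell look-alikes from the thing itself.
- r.spot_in(picture, label): "point" ([column, row] in pixels, amid what is visible of it).
- r.regions_of(picture, label): "pixels" (400x640 bool, what is visible of it) and "point" ([column, row] in pixels, amid what is visible of it).
- r.mark_of(picture, label): "point" ([column, row] in pixels: a listed point, or the origin of a listed thing).
The state is a dict: "t": time; "joint_pos": joint angles; "dq": joint speeds; "tau": joint torques, N m; "tcp_pos": TCP position; "tool_rot": TCP orientation; "force": force on the tool from outside, world axes, zero at the start; "moment": the same for the moment, N m; "finger_gap": finger opening in m; "grasp_force": force on a finger pad.
Only numpy, scipy, OpenCV 4.12 (cv2) and the standard library are available. Lean on these libraries where they do the work, as an engineer would, in place of code of your own. Each camera call takes 0.05 s, during which the arm holds its last target. There are 200 camera calls.

### The job

On the goldsmith's bench, restock the wooden pot rack: take every spare pot out of the metal caddy and stand each one upright, fully down in an empty pocket of the rack, leaving the pots already in the rack in their own pockets. Then, with the caddy empty, hang the caddy by its handle on the steel hook stand so that it hangs there freely, level and still. Do not shift the loose white cup or the brass dish.

Things in the scene. Friction and masses are not known exactly. Their poses are not given: they have to be found in the camera images.
- rack: Pale wooden block 250 (x) x 130 (y) x 24 mm, fixed, left or right of the robot, with eight square pockets 40 mm wide, 16 mm deep (floor 8 mm above the underside), centred at x = -90, -30, +30, +90 mm, y = -30, +30 mm. Origin: centre of its underside, z up.
- caddy: Loose aluminium tray 250 (x) x 145 (y) mm, walls 16 mm high, floor 5 mm thick, 3 x 3 cells, 0.25 to 0.45 kg empty; spares stand singly in the six end cells, off-centre. Fixed handle: posts (14 x 8 mm) at x = 0, y = +-68 carry a level wooden bar along y, 145 long, 12 (x) x 10 (z) mm, centre 80 mm above the underside. Origin: centre of underside, z up. May get knocked aside during work.
- caddy_bar (a point): Centre of the caddy's handle bar; axes as the caddy's (y along the bar).
- stand: Fixed steel hook stand, origin on the bench below the hook seat. 165 mm along its +x a 16 mm post stands on a 130 mm square base. From the post, 210 mm up, one 8 mm round rod runs to -x, sloping down to the seat (axis 200 mm up), then turns up to a tip 20 mm farther along -x. The caddy's bar goes over the tip from the -x side and lies across the rod (along stand y).
- hook_seat (a point): Lowest spot of the hook, upper surface of the rod, 204 mm above the bench; axes as the stand's.
- hook_tip (a point): Centre of the rounded end of the upturned tip (4 mm radius), 222 mm above the bench, 20 mm to the stand's -x from the seat.
- cup: Loose white plastic cup, 64 mm across, 75 mm high; a bystander. Origin: centre of its underside.
- dish: Loose small brass bowl, 70 mm across, 30 mm high; a bystander. Origin: centre of its underside.
- kept0: Closed round pot, white plastic with a grey lid, 34 mm across, 40 mm high, about 50 g. Origin: centre of its underside, z up. If present, it stands in the rack pocket at x -90, y -30 mm from the start and stays there; absent (None) means that pocket starts empty.
- kept1: Closed round pot, white plastic with a grey lid, 34 mm across, 40 mm high, about 50 g. Origin: centre of its underside, z up. If present, it stands in the rack pocket at x -90, y +30 mm from the start and stays there; absent (None) means that pocket starts empty.
- kept2: Closed round pot, white plastic with a grey lid, 34 mm across, 40 mm high, about 50 g. Origin: centre of its underside, z up. If present, it stands in the rack pocket at x -30, y -30 mm from the start and stays there; absent (None) means that pocket starts empty.
- kept3: Closed round pot, white plastic with a grey lid, 34 mm across, 40 mm high, about 50 g. Origin: centre of its underside, z up. If present, it stands in the rack pocket at x -30, y +30 mm from the start and stays there; absent (None) means that pocket starts empty.
- kept4: Closed round pot, white plastic with a grey lid, 34 mm across, 40 mm high, about 50 g. Origin: centre of its underside, z up. If present, it stands in the rack pocket at x +30, y -30 mm from the start and stays there; absent (None) means that pocket starts empty.
- kept5: Closed round pot, white plastic with a grey lid, 34 mm across, 40 mm high, about 50 g. Origin: centre of its underside, z up. If present, it stands in the rack pocket at x +30, y +30 mm from the start and stays there; absent (None) means that pocket starts empty.
- kept6: Closed round pot, white plastic with a grey lid, 34 mm across, 40 mm high, about 50 g. Origin: centre of its underside, z up. If present, it stands in the rack pocket at x +90, y -30 mm from the start and stays there; absent (None) means that pocket starts empty.
- kept7: Closed round pot, white plastic with a grey lid, 34 mm across, 40 mm high, about 50 g. Origin: centre of its underside, z up. If present, it stands in the rack pocket at x +90, y +30 mm from the start and stays there; absent (None) means that pocket starts empty.
- spare0: Closed round pot, white plastic with a grey lid, 34 mm across, 40 mm high, about 50 g. Origin: centre of its underside, z up. A spare standing in the caddy, to be moved to any empty pocket; may be absent (None). There are never more spares than empty pockets.
- spare1: Closed round pot, white plastic with a grey lid, 34 mm across, 40 mm high, about 50 g. Origin: centre of its underside, z up. A spare standing in the caddy, to be moved to any empty pocket; may be absent (None). There are never more spares than empty pockets.
- spare2: Closed round pot, white plastic with a grey lid, 34 mm across, 40 mm high, about 50 g. Origin: centre of its underside, z up. A spare standing in the caddy, to be moved to any empty pocket; may be absent (None). There are never more spares than empty pockets.
- spare3: Closed round pot, white plastic with a grey lid, 34 mm across, 40 mm high, about 50 g. Origin: centre of its underside, z up. A spare standing in the caddy, to be moved to any empty pocket; may be absent (None). There are never more spares than empty pockets.
- spare4: Closed round pot, white plastic with a grey lid, 34 mm across, 40 mm high, about 50 g. Origin: centre of its underside, z up. A spare standing in the caddy, to be moved to any empty pocket; may be absent (None). There are never more spares than empty pockets.
- spare5: Closed round pot, white plastic with a grey lid, 34 mm across, 40 mm high, about 50 g. Origin: centre of its underside, z up. A spare standing in the caddy, to be moved to any empty pocket; may be absent (None). There are never more spares than empty pockets.
Mind the look-alikes: they are no part of the job. Leave any purple look-alike of the spare3 alone.

How it is judged:
By the outcome, as a careful person would: the job done as asked, in the order asked, and still so for the second after the job is handed in, with the robot touching nothing.
Of kept0, kept1, kept2, kept3, kept4, kept5, kept6, kept7 only 2 to 3 are there at a start; the rules pass over those that are not, and their reading is None.
Of spare0, spare1, spare2, spare3, spare4, spare5 only 4 to 5 are there at a start; the rules pass over those that are not, and their reading is None.
At some moment in a run one of caddy may be knocked a few centimetres aside while the robot is not near it.
It also fails if it takes over 210 s, if anything falls off the work surface, if the arm or the gripper's body presses on something with over 40 N, if the wrist force passes 120 N, or if a joint passes its speed limit or range.

## Working session

There is one attempt and no reset: what is moved stays moved. The work goes in short steps, Python scripts to look and compute and a tool call to move; the robot and the scene stay as the last step left them, time stands still between calls to the robot, and variables do not carry over. Pictures are saved under pics/ and viewed, at most 14 in all, crops included, and the job is handed in when it is done.

Besides the shell and the picture viewer there is one more tool, called as name([rows], argument=value, ...), one row to a line, values as JSON. send_rows: Moves the arm, as the interface text tells. Its arguments: {"type":"object","properties":{"series":{"type":"array","items":{"type":"array","items":{"type":"array","items":{"type":"number","minimum":-1,"maximum":1}}}},"force":{"type":"number"}},"required":["series"]}

```bash
mkdir -p pics; cat > h.py <<'E'
import numpy as np, cv2
from bench import r
def ray(f,p):
    K=np.array(f["intrinsics"]);T=np.array(f["extrinsics"])
    d=T[:3,:3]@np.linalg.inv(K)@[p[0],p[1],1]; return T[:3,3],d
def atz(f,p,z):
    o,d=ray(f,p); return o+d*(z-o[2])/d[2]
def proj(f,P):
    K=np.array(f["intrinsics"]);T=np.linalg.inv(np.array(f["extrinsics"]))
    q=K@(T[:3,:3]@np.array(P,float)+T[:3,3]); return q[:2]/q[2]
def tri(fa,pa,fb,pb):
    A=[];b=[]
    for f,p in((fa,pa),(fb,pb)):
        o,d=ray(f,p);d=d/np.linalg.norm(d);M=np.eye(3)-np.outer(d,d);A.append(M);b.append(M@o)
    return np.linalg.lstsq(np.vstack(A),np.hstack(b),rcond=None)[0]
E
python3 - <<'E'
from h import *
np.set_printoptions(precision=4,suppress=True)
F={n:r.grab_frame(n) for n in("top","scene")}
for n,f in F.items():
    cv2.imwrite(f"pics/{n}0.png",f["frame"]); print(n,np.array(f["extrinsics"]).tolist(),np.array(f["intrinsics"])[0])
    for l in("rack","caddy","caddy_bar","stand","hook_seat","hook_tip","cup","dish","spare0","kept0"):
        m=r.mark_of(f,l); print(l,[(np.round(x["point"],1).tolist(),round(x["conf"],2)) for x in m[:12]])
print(r.sense())
E
```

```text
top [[-0.028041073069846077, -0.9936171679436544, 0.10926400042430776, 0.48403561040938065], [-0.9995935387592454, 0.028435123657638315, 0.002049637368816586, -0.029468091341851046], [-0.005143490241108426, -0.10916211481189977, -0.994010652456971, 1.1586578663634448], [0.0, 0.0, 0.0, 1.0]] [430.819    0.     311.6969]
rack [([214.8, 238.0], 0.74), ([219.1, 272.8], 0.46)]
caddy [([392.8, 242.3], 0.59)]
caddy_bar [([400.0, 236.9], 0.56)]
stand []
hook_seat [([306.1, 207.4], 0.61)]
hook_tip [([307.2, 218.6], 0.66)]
cup [([240.4, 141.0], 0.84)]
dish [([360.3, 137.0], 0.77)]
spare0 [([371.1, 263.1], 0.72), ([451.7, 219.9], 0.69), ([405.3, 269.1], 0.68), ([395.8, 214.8], 0.62), ([414.8, 213.6], 0.55), ([386.2, 270.8], 0.53)]
kept0 [([205.0, 224.6], 0.69), ([218.0, 272.0], 0.6)]
scene [[0.8593199432203481, 0.4120170715576259, -0.3030035774192377, 0.9602232110790326], [0.5114359255554132, -0.6941109405322989, 0.5065997397202702, -0.6212991323683209], [-0.001590356895717112, -0.5902981746358749, -0.8071837063435429, 1.0536875008017565], [0.0, 0.0, 0.0, 1.0]] [440.6805   0.     316.5221]
rack
[... 278 characters left out ...]
236.0, 237.0], 0.63)]
spare0 [([249.5, 281.7], 0.75), ([221.5, 308.9], 0.75), ([234.6, 223.8], 0.67), ([210.2, 241.4], 0.47), ([263.1, 267.5], 0.47), ([222.5, 232.2], 0.46)]
kept0 [([307.1, 132.6], 0.67), ([347.3, 137.7], 0.55)]
{'t': 1.1, 'joint_pos': array([-1.4474,  0.2764, -0.0264,  1.268 ,  0.    ,  1.4674]), 'dq': array([-0.0024, -0.0003,  0.0007, -0.0002,  0.0011, -0.0012]), 'tau': array([ -0.0004, -44.5503,  29.557 ,   0.001 ,  -0.0001,   0.    ]), 'tcp_pos': array([ 0.1405, -0.609 ,  0.2503]), 'tool_rot': array([-3.1415, -0.    ,  0.2268]), 'force': array([ 0.6403, -0.3328,  0.3606]), 'moment': array([-0.0016, -0.0025, -0.0131]), 'grasp_force': 0.0, 'finger_gap': 0.0850905220829931}
```

View pics/top0.png

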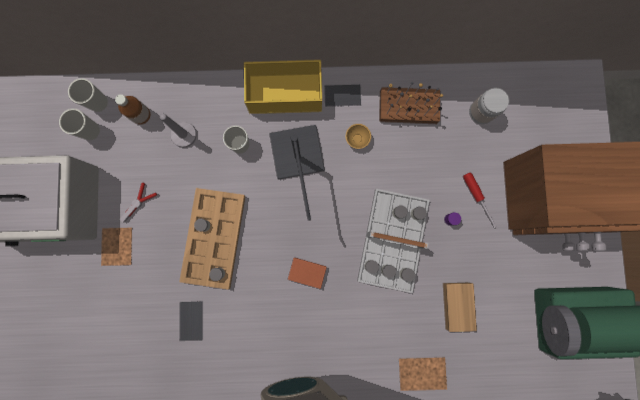

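View pics/scene0.png

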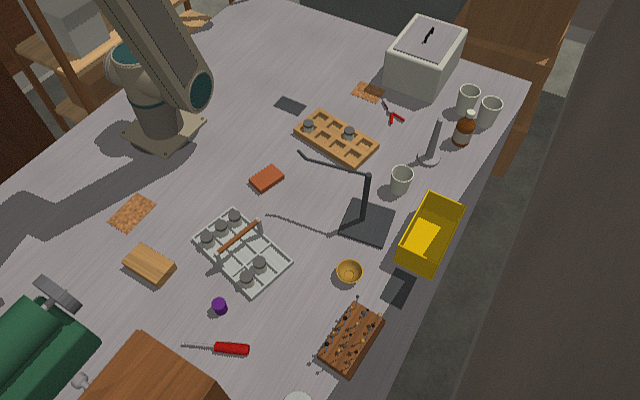

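The top view shows the rack at (213,239) with kept pots at (202,226) and (217,274). The caddy is at (395,241) with five spares, at (401,213), (420,213), (372,268), (389,271) and (408,275). The purple decoy is at (454,219), and the hook rod runs (295,140)→(308,218). Next I fit poses using both views.

```bash
cat > fit.py <<'E'
from h import *
from scipy.optimize import minimize
np.set_printoptions(precision=4,suppress=True)
def boxv(lx,ly,z0,z1): return np.array([[a*lx/2,b*ly/2,z] for a in(1,-1) for b in(1,-1) for z in(z0,z1)])
def cylv(d,z0,z1):
    a=np.linspace(0,2*np.pi,40,False); return np.array([[d/2*np.cos(t),d/2*np.sin(t),z] for t in a for z in(z0,z1)])
def place(V,p):
    c,s=np.cos(p[2]),np.sin(p[2]); return V@np.array([[c,s,0],[-s,c,0],[0,0,1]])+[p[0],p[1],0]
def hull(f,V,p):
    return cv2.convexHull(np.array([proj(f,q) for q in place(V,p)],np.float32))[:,0]
S=4
def iou(f,M,Vs,p):
    m=np.zeros((400*S,640*S),np.uint8)
    for V in Vs: cv2.fillConvexPoly(m,np.round(((hull(f,V,p)+.5)*S-.5)*16).astype(np.int32),1,shift=4)
    a=M>0
    return (a&(m>0)).sum()/((a|(m>0)).sum())
def fitmask(views,Vs,p0,yaw=True):
    Ms=[(f,cv2.resize(M.astype(np.uint8),None,fx=S,fy=S,interpolation=cv2.INTER_NEAREST)) for f,M in views]
    g=lambda p:-sum(iou(f,M,Vs,p if yaw else [*p,0]) for f,M in Ms)
    n=3 if yaw else 2; p0=np.array(p0[:n],float); d=np.array([.01,.01,.08])[:n]
    sx=np.vstack([p0]+[p0+np.eye(n)[i]*d for i in range(n)])
    o=minimize(g,p0,method="Nelder-Mead",options=dict(initial_simplex=sx,xatol=2e-4,fatol=1e-4,maxiter=120))
    return o.x,-o.fun/len(Ms)
E
cat > m1.py <<'E'
from fit import *
F={n:r.grab_frame(n) for n in("top","scene")}; t,s=F["top"],F["scene"]
def best(f,l,near):
    c=[x for x in r.regions_of(f,l)]; 
    c=[x for x in c if np.hypot(*(np.array(x["point"])-near))<40]
    return c[0]["pixels"] if c else None
def hm(m):
    c=np.vstack(cv2.findContours(m.astype(np.uint8),0,2)[0]); o=np.zeros(m.shape,np.uint8); cv2.fillConvexPoly(o,cv2.convexHull(c),1); return o
mr=[(t,hm(best(t,"rack",(213,239)))),(s,hm(best(s,"rack",(336,137))))]
V=[boxv(.25,.13,0,.024)]
for y in(-.1,-.3): print("rack",fitmask(mr,V,[*atz(t,(213,239),.02)[:2],y]))
print("rack top only",fitmask(mr[:1],V,[*atz(t,(213,239),.02)[:2],-.1]))
mc=[(t,best(t,"caddy",(395,241)))]; print(mc[0][1].sum())
print("caddy",fitmask([(t,hm(mc[0][1]))],[boxv(.25,.145,0,.016)],[*atz(t,(395,241),.01)[:2],-.2]))
for l in("caddy_bar","hook_seat","hook_tip"):
    a=r.mark_of(t,l);b=r.mark_of(s,l)
    if a and b: print(l,tri(t,a[0]["point"],s,b[0]["point"]))
for l in("cup","dish"):
    a=r.mark_of(t,l);b=r.mark_of(s,l); print(l,atz(t,a[0]["point"],0),atz(s,b[0]["point"],0))
for f,n in((t,"top"),(s,"scene")):
    for x in r.regions_of(f,"spare0"): 
        m=cv2.moments(x["pixels"].astype(np.uint8)); print(n,round(x["conf"],2),m["m00"],round(m["m10"]/m["m00"],1),round(m["m01"]/m["m00"],1),atz(f,(m["m10"]/m["m00"],m["m01"]/m["m00"]),.035 if n=="top" else .025))
# lids etc zoomed
c=cv2.resize(t["frame"][180:300,340:480],None,fx=5,fy=5,interpolation=cv2.INTER_CUBIC); cv2.imwrite("pics/c1.png",c)
E
python3 m1.py
```

```text
rack (array([ 0.5147,  0.2409, -0.1722]), np.float64(0.9607632973626514))
rack (array([ 0.5146,  0.2411, -0.1741]), np.float64(0.9605102124932823))
rack top only (array([ 0.5145,  0.2395, -0.1777]), np.float64(0.9660523047792354))
4450
caddy (array([ 0.495 , -0.2398, -0.2334]), np.float64(0.9335792953953275))
hook_seat [ 0.5681 -0.0115  0.212 ]
hook_tip [ 0.5456 -0.0211  0.222 ]
cup [0.7804 0.1635 0.    ] [0.7808 0.1725 0.    ]
dish [ 0.7677 -0.1542  0.    ] [ 0.7636 -0.148   0.    ]
top 0.74 161.0 417.8 212.8 [ 0.564  -0.3032  0.035 ]
top 0.66 131.0 399.1 212.0 [ 0.5673 -0.2544  0.035 ]
top 0.64 188.0 406.4 274.1 [ 0.4069 -0.2651  0.035 ]
top 0.62 140.0 371.4 266.5 [ 0.4286 -0.1762  0.035 ]
top 0.61 154.0 388.1 270.8 [ 0.4165 -0.2185  0.035 ]
top 0.59 183.0 452.1 219.1 [ 0.5449 -0.3915  0.035 ]
scene 0.8 215.0 219.5 305.6 [ 0.5492 -0.3946  0.025 ]
scene 0.59 200.0 207.2 238.8 [ 0.4053 -0.2641  0.025 ]
scene 0.52 188.0 246.4 278.5 [ 0.5636 -0.3036  0.025 ]
scene 0.49 206.0 235.0 218.3 [ 0.43  -0.174  0.025]
scene 0.48 175.0 221.4 226.9 [ 0.4148 -0.2153  0.025 ]
scene 0.45 192.0 259.7 264.2 [ 0.5693 -0.2538  0.025 ]
```

View pics/c1.png

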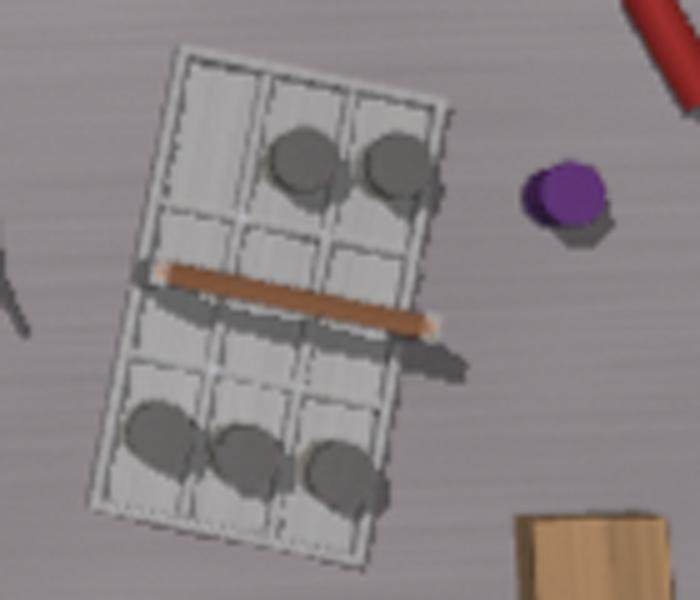

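```bash
cat > m2.py <<'E'
from m1 import F,t,s
from fit import *
rk=np.array([.5147,.2405,-.1745])
for lab,z0,zh in(("spare0",.005,.035),("kept0",.008,.04)):
    A=[x for x in r.regions_of(t,lab)];B=[x for x in r.regions_of(s,lab)]
    for a in A:
        pa=atz(t,a["point"],zh)[:2]
        b=min(B,key=lambda q:np.hypot(*(atz(s,q["point"],zh-.01)[:2]-pa))) if B else None
        vs=[(t,a["pixels"])]+([(s,b["pixels"])] if b is not None and np.hypot(*(atz(s,b["point"],zh-.01)[:2]-pa))<.02 else [])
        p,q=fitmask(vs,[cylv(.034,z0,z0+.04)],pa,False); each=[fitmask([v],[cylv(.034,z0,z0+.04)],pa,False)[0] for v in vs]
        c,sn=np.cos(rk[2]),np.sin(rk[2]);d=p-rk[:2]
        print(lab,p,round(q,2),*each,"rackframe",[c*d[0]+sn*d[1],-sn*d[0]+c*d[1]] if lab=="kept0" else "")
# overlay
for n,f,(r0,r1,c0,c1) in(("t",t,(180,300,170,260)),("s",s,(95,180,280,390))):
    k=5;im=cv2.resize(f["frame"][r0:r1,c0:c1],None,fx=k,fy=k,interpolation=cv2.INTER_CUBIC)
    def dr(P):
        q=np.array([proj(f,x) for x in place(np.array(P,float),rk)]); cv2.polylines(im,[np.int32(((q-[c0,r0])+.5)*k)],True,(0,0,255),1)
    dr([[a*.125,b*.065,.024] for a,b in((1,1),(1,-1),(-1,-1),(-1,1))])
    for X in(-.09,-.03,.03,.09):
        for Y in(-.03,.03): dr([[X+a*.02,Y+b*.02,.024] for a,b in((1,1),(1,-1),(-1,-1),(-1,1))])
    cv2.imwrite(f"pics/ov_{n}.png",im)
    globals()["im_"+n]=im
h=600;w=im_t.shape[1]; L=im_t; R=cv2.resize(im_s,(350,int(350*im_s.shape[0]/im_s.shape[1])))
o=np.zeros((600,w+350,3),np.uint8);o[:L.shape[0],:w]=L;o[:R.shape[0],w:]=R;cv2.imwrite("pics/ov.png",o)
E
python3 m2.py | grep -E "spare|kept|hook"
```

```text
hook_seat [ 0.5689 -0.0121  0.2117]
hook_tip [ 0.5793 -0.1552  0.3694]
spare0 [ 0.5641 -0.3038] 0.8 [ 0.564  -0.3052] [ 0.5641 -0.3025] rackframe 
spare0 [ 0.5677 -0.2543] 0.9 [ 0.5671 -0.2554] [ 0.5682 -0.2538] rackframe 
spare0 [ 0.406  -0.2647] 0.82 [ 0.4065 -0.2665] [ 0.4055 -0.2644] rackframe 
spare0 [ 0.5462 -0.3938] 0.8 [ 0.5455 -0.3946] [ 0.5484 -0.3924] rackframe 
spare0 [ 0.4284 -0.1746] 0.88 [ 0.4277 -0.1761] [ 0.4278 -0.1727] rackframe 
kept0 [0.5496 0.2652] 0.72 [0.547  0.2606] [0.5481 0.2695] rackframe [np.float64(0.03008705925477067), np.float64(0.030378330589666325)]
kept0 [0.421  0.2243] 0.91 [0.421  0.2243] rackframe [np.float64(-0.08948332858447593), np.float64(-0.03225290692302889)]
```

View pics/ov.png

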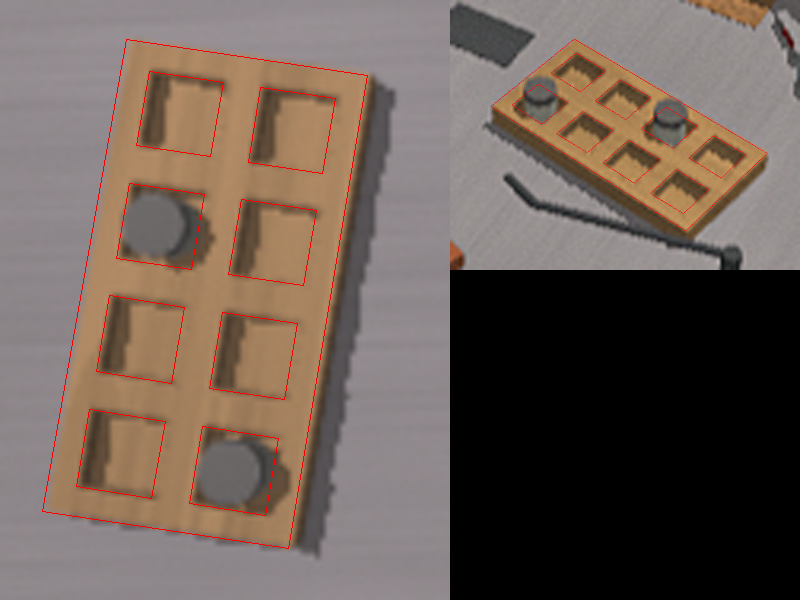

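```bash
cat > plan.py <<'E'
from h import *
from scipy.spatial.transform import Rotation as R
import sys
RK=np.array([.5147,.2405,-.1745])
def pk(X,Y):
    c,s=np.cos(RK[2]),np.sin(RK[2]); return RK[0]+c*X-s*Y,RK[1]+s*X+c*Y
def plan(*W):
    "W: (x,y,z,yaw,gap mm)"
    S=r.sense(); p=np.array(S["tcp_pos"]);Q=R.from_euler("xyz",S["tool_rot"])
    print("t",round(S["t"],1),"at",np.round(p,4),np.round(S["tool_rot"],3),"gap",round(S["finger_gap"],4),"F",np.round(S["force"],1))
    pp=p;qq=Q
    for x,y,z,yaw,g in W:
        P=np.array([x,y,z]); T=R.from_euler("xyz",[np.pi,0,yaw])
        a=Q.inv().apply(P-p)/.4; b=(Q.inv()*T).as_rotvec()/np.radians(60)
        n=max(np.linalg.norm(P-pp)/.0625,np.degrees((qq.inv()*T).magnitude())/10.7)
        print(np.round([*a,*b,1-2*g/85],3).tolist(),"rows",round(n,1)); pp=P;qq=T
E
python3 - <<'E'
from plan import *
plan((.5,-.35,.2,1.2,85),(.5641,-.3038,.12,1.27,52))
for X,Y in((90,-30),(90,30),(30,-30),(-30,-30),(-30,30),(-90,30)): print(X,Y,np.round(pk(X/1e3,Y/1e3),4))
E
```

```text
t 3.0 at [ 0.1405 -0.609   0.2503] [-3.142 -0.     0.227] gap 0.0852 F [-0.5 -0.3  0.8]
[1.021, -0.429, 0.126, -0.0, -0.0, -0.929, -1.0] rows 7.1
[1.203, -0.505, 0.326, -0.0, -0.0, -0.996, -0.224] rows 1.8
90 -30 [0.5981 0.1953]
90 30 [0.6085 0.2544]
30 -30 [0.539  0.2057]
-30 -30 [0.4799 0.2162]
-30 30 [0.4904 0.2753]
-90 30 [0.4313 0.2857]
```

send_rows([
  [[0.95,-0.4,0.12,0,0,-0.929,-0.224],[0.95,-0.4,0.12,0,0,-0.929,-0.224],[0.95,-0.4,0.12,0,0,-0.929,-0.224],[0.95,-0.4,0.12,0,0,-0.929,-0.224],[0.95,-0.4,0.12,0,0,-0.929,-0.224],[0.95,-0.4,0.12,0,0,-0.929,-0.224],[0.95,-0.4,0.12,0,0,-0.929,-0.224],[0.95,-0.4,0.12,0,0,-0.929,-0.224]],
], force=30)

```text
t: 4.0
tcp_pos: [0.4766, -0.3656, 0.2018]
tool_rot: [-3.141, -0.001, 1.204]
force: [0.0, -0.1, 0.6]
finger_gap: 0.0522
grasp_force: 0.0
```

```bash
python3 - <<'E'
from plan import *
plan((.5641,-.3038,.1,1.338,52),(.5641,-.3038,.037,1.338,52),(.5641,-.3038,.037,1.338,20))
E
```

```text
t 4.0 at [ 0.4766 -0.3656  0.2018] [-3.141e+00 -1.000e-03  1.204e+00] gap 0.0522 F [ 0.  -0.1  0.6]
[0.223, 0.149, 0.255, -0.0, -0.001, -0.128, -0.224] rows 2.4
[0.222, 0.149, 0.412, -0.0, -0.001, -0.128, -0.224] rows 1.0
[0.222, 0.149, 0.412, -0.0, -0.001, -0.128, 0.529] rows 0.0
```

send_rows([
  [[0.222,0.149,0.255,0,0,-0.128,-0.224],[0.222,0.149,0.255,0,0,-0.128,-0.224],[0.222,0.149,0.255,0,0,-0.128,-0.224],[0.222,0.149,0.255,0,0,-0.128,-0.224],[0.222,0.149,0.33,0,0,-0.128,-0.224],[0.222,0.149,0.412,0,0,-0.128,-0.224],[0.222,0.149,0.412,0,0,-0.128,-0.224],[0.222,0.149,0.412,0,0,-0.128,0.6],[0.222,0.149,0.412,0,0,-0.128,0.6],[0.222,0.149,0.412,0,0,-0.128,0.6]],
])

```text
t: 5.25
tcp_pos: [0.5639, -0.3081, 0.04]
tool_rot: [3.138, 0.003, 1.333]
force: [-1.0, -1.2, 7.2]
finger_gap: 0.0328
grasp_force: 30.3
```

```bash
python3 - <<'E'
from plan import *
S=r.sense();x,y,z=S["tcp_pos"]
plan((x,y,.1,1.338,20),(x,y,.30,1.338,20),(.52,0,.30,1.37,20))
f=r.grab_frame("top");g=r.grab_frame("scene")
cv2.imwrite("pics/g1.png",cv2.resize(g["frame"][160:340,150:370],None,fx=3,fy=3))
E
```

```text
t 5.2 at [ 0.5639 -0.3081  0.04  ] [3.138e+00 3.000e-03 1.333e+00] gap 0.0328 F [-1.  -1.2  7.2]
[-0.0, 0.001, -0.15, 0.003, 0.002, -0.004, 0.529] rows 1.0
[-0.002, 0.002, -0.65, 0.003, 0.002, -0.004, 0.529] rows 3.2
[0.721, -0.285, -0.653, 0.003, 0.003, -0.035, 0.529] rows 5.0
```

View pics/g1.png

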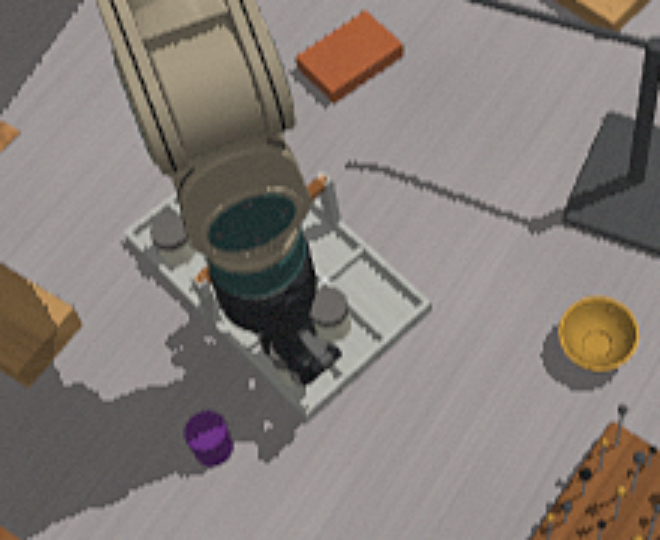

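send_rows([
  [[0,0,-0.05,0,0,0,0.6],[0,0,-0.15,0,0,0,0.6],[0,0,-0.3,0,0,0,0.6],[0,0,-0.45,0,0,0,0.6],[0,0,-0.65,0,0,0,0.6],[0,0,-0.65,0,0,0,0.6],[0,0,-0.65,0,0,0,0.6]],
])

```text
t: 6.22
tcp_pos: [0.5633, -0.3067, 0.2999]
tool_rot: [3.138, 0.001, 1.334]
force: [0.6, 0.2, -1.7]
finger_gap: 0.033
grasp_force: 30.0
```

```bash
python3 - <<'E'
from plan import *
plan((.5,-.1,.3,1.37,20),(.5641,-.3038,.3,1.338,20))
g=r.grab_frame("scene")
cv2.imwrite("pics/g2.png",cv2.resize(g["frame"][130:330,130:350],None,fx=3,fy=3))
E
```

```text
t 6.2 at [ 0.5633 -0.3067  0.2999] [3.138e+00 1.000e-03 1.334e+00] gap 0.033 F [ 0.6  0.2 -1.7]
[0.465, -0.275, -0.002, 0.004, 0.001, -0.034, 0.529] rows 3.5
[0.008, 0.0, -0.0, 0.004, 0.001, -0.004, 0.529] rows 3.4
```

View pics/g2.png

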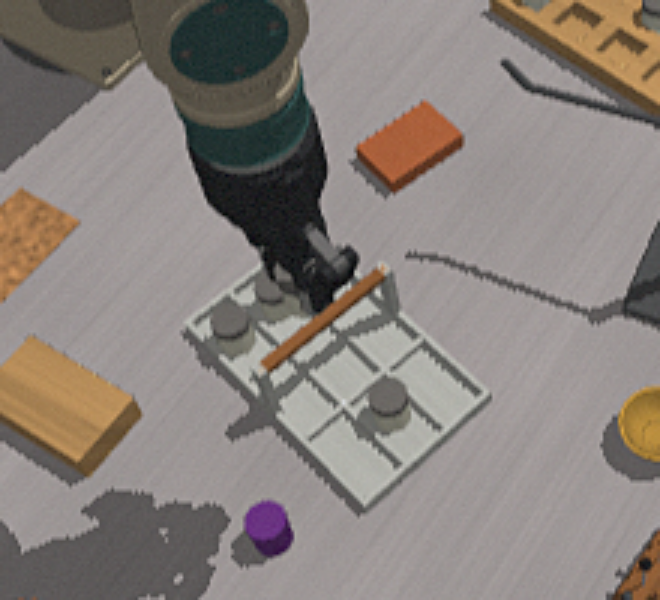

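```bash
python3 - <<'E'
from plan import *
x,y=pk(.09,-.03); n=np.array([np.cos(1.396),np.sin(1.396)])*.0025
print(n)
plan((.53,-.05,.3,1.37,20),(x-n[0],y-n[1],.3,1.396,20),(x-n[0],y-n[1],.11,1.396,20))
E
```

```text
[0.00043477 0.0024619 ]
t 6.3 at [ 0.5623 -0.3061  0.2973] [-3.141 -0.     1.334] gap 0.0332 F [-0.2 -0.3 -1.2]
[0.604, -0.229, -0.006, -0.0, -0.0, -0.034, 0.529] rows 4.1
[1.233, -0.207, -0.006, -0.0, -0.0, -0.059, 0.529] rows 4.0
[1.233, -0.207, 0.469, -0.0, -0.0, -0.059, 0.529] rows 3.0
```

send_rows([
  [[0.95,-0.23,0,0,0,-0.059,0.6],[0.95,-0.23,0,0,0,-0.059,0.6],[0.95,-0.23,0,0,0,-0.059,0.6],[0.95,-0.23,0,0,0,-0.059,0.6],[0.95,-0.23,0,0,0,-0.059,0.6],[0.95,-0.23,0,0,0,-0.059,0.6],[0.95,-0.23,0,0,0,-0.059,0.6],[0.95,-0.23,0,0,0,-0.059,0.6],[0.95,-0.23,0,0,0,-0.059,0.6],[0.95,-0.23,0,0,0,-0.059,0.6]],
])

```text
t: 7.52
tcp_pos: [0.5624, 0.0829, 0.2971]
tool_rot: [-3.141, 0.0, 1.393]
force: [0.1, 0.4, -0.4]
finger_gap: 0.0333
grasp_force: 30.0
```

```bash
python3 - <<'E'
from plan import *
x,y=pk(.09,-.03); n=np.array([np.cos(1.396),np.sin(1.396)])*.0025
plan((x-n[0],y-n[1],.3,1.396,20),(x-n[0],y-n[1],.11,1.396,20))
E
```

```text
t 7.5 at [0.5624 0.0829 0.2971] [-3.141  0.     1.393] gap 0.0333 F [ 0.1  0.4 -0.4]
[0.286, 0.038, -0.007, -0.001, 0.0, -0.003, 0.529] rows 1.8
[0.286, 0.038, 0.468, -0.001, 0.0, -0.003, 0.529] rows 3.0
```

send_rows([
  [[0.286,0.038,0,0,0,-0.003,0.6],[0.286,0.038,0,0,0,-0.003,0.6],[0.286,0.038,0.2,0,0,-0.003,0.6],[0.286,0.038,0.4,0,0,-0.003,0.6],[0.286,0.038,0.468,0,0,-0.003,0.6],[0.286,0.038,0.468,0,0,-0.003,0.6],[0.286,0.038,0.468,0,0,-0.003,0.6],[0.286,0.038,0.468,0,0,-0.003,0.6]],
])

```text
t: 8.52
tcp_pos: [0.6005, 0.1947, 0.1144]
tool_rot: [3.135, -0.003, 1.398]
force: [-0.2, 0.2, 0.3]
finger_gap: 0.033
grasp_force: 30.1
```

```bash
python3 - <<'E'
from plan import *
x,y=pk(.09,-.03); n=np.array([np.cos(1.396),np.sin(1.396)])*.0025
plan((x-n[0],y-n[1],.045,1.396,20))
g=r.grab_frame("scene"); t=r.grab_frame("top")
cv2.imwrite("pics/g3.png",cv2.resize(g["frame"][60:190,270:430],None,fx=4,fy=4,interpolation=cv2.INTER_CUBIC))
for f in(g,t):
  for l in("spare0",): print([(np.round(q["point"],1),round(q["conf"],2)) for q in r.mark_of(f,l)])
E
```

```text
t 8.5 at [0.6005 0.1947 0.1144] [ 3.135e+00 -3.000e-03  1.398e+00] gap 0.033 F [-0.2  0.2  0.3]
[-0.006, -0.007, 0.173, 0.006, -0.003, 0.002, 0.529] rows 1.1
[(array([221.4, 309.1]), 0.62), (array([264.3, 266.1]), 0.57), (array([210.7, 242.6]), 0.53), (array([221.1, 231.7]), 0.5), (array([354.6, 141.5]), 0.5)]
[(array([399.4, 237.9]), 0.63), (array([371.7, 264.2]), 0.61), (array([397. , 209.5]), 0.6), (array([385. , 268.3]), 0.54), (array([224.1, 202. ]), 0.52), (array([404. , 272.3]), 0.51), (array([450.1, 219.4]), 0.5)]
```

View pics/g3.png

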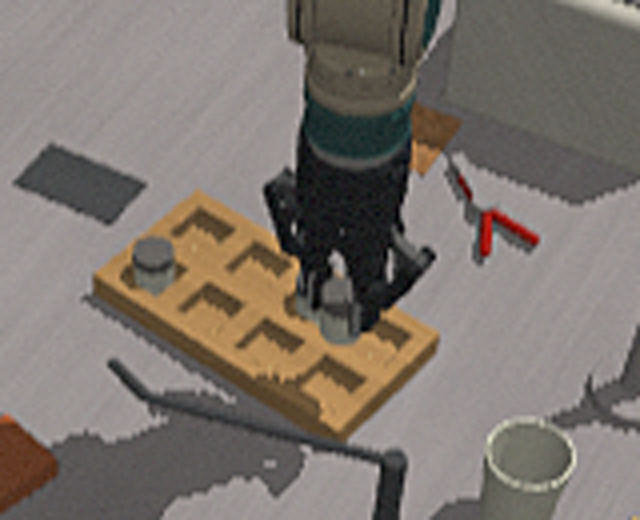

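```bash
python3 - <<'E'
from fit import *
S=r.sense();p=S["tcp_pos"];print(p,S["tool_rot"],S["t"])
f=r.grab_frame("scene")
ms=[m for m in r.regions_of(f,"spare0") if np.hypot(m["point"][0]-354,m["point"][1]-138)<15]
print([m["point"] for m in ms])
n=np.array([np.cos(1.398),np.sin(1.398)])
for off in(-.003,0,.003,.006): print(off,*[proj(f,[*(p[:2]+n*off),p[2]-z]) for z in(.034,.014,-.006)])
if ms:
    m=ms[0]["pixels"]; ys,xs=np.where(m); 
    for y in range(ys.min(),ys.max()+1): print(y,xs[ys==y].min(),xs[ys==y].max(),end="; ")
E
```

```text
[0.5987 0.1948 0.1125] [ 3.1382 -0.0014  1.3987] 8.725
[[353.0, 138.3]]
-0.003 [352.3132 143.5626] [352.7493 138.9581] [353.1965 134.2371]
0 [352.934  142.9916] [353.3774 138.3847] [353.8321 133.6615]
0.003 [353.5536 142.4218] [354.0043 137.8126] [354.4664 133.0871]
0.006 [354.1719 141.8531] [354.6298 137.2416] [355.0993 132.5138]
130 352 355; 131 351 356; 132 350 357; 133 350 357; 134 350 356; 135 350 356; 136 350 356; 137 350 356; 138 350 356; 139 349 356; 140 349 356; 141 349 356; 142 349 356; 143 350 356; 144 350 357; 145 352 356;
```

```bash
python3 - <<'E'
from plan import *
x,y=pk(.09,-.03); n=np.array([np.cos(1.396),np.sin(1.396)])*.0025
plan((x-n[0],y-n[1],.065,1.396,20),(x-n[0],y-n[1],.048,1.396,20))
E
```

```text
t 8.8 at [0.5979 0.1947 0.1114] [ 3.140e+00 -1.000e-03  1.399e+00] gap 0.0331 F [ 0.4  0.4 -0.4]
[-0.005, 0.0, 0.116, 0.002, -0.001, 0.003, 0.529] rows 0.7
[-0.005, 0.0, 0.159, 0.002, -0.001, 0.003, 0.529] rows 0.3
```

send_rows([
  [[0,0,0.06,0,0,0,0.6],[0,0,0.112,0,0,0,0.6],[0,0,0.112,0,0,0,0.6],[0,0,0.13,0,0,0,0.6],[0,0,0.145,0,0,0,0.6],[0,0,0.155,0,0,0,0.6],[0,0,0.155,0,0,0,0.6],[0,0,0.155,0,0,0,0.6]],
])

```text
t: 9.82
tcp_pos: [0.5999, 0.1931, 0.0531]
tool_rot: [3.136, 0.002, 1.398]
force: [-4.6, -6.5, 17.7]
finger_gap: 0.0328
grasp_force: 35.2
```

send_rows([
  [[0,0,-0.03,0,0,0,0.6],[0,0,-0.03,0,0,0,0.6],[0,0,-0.03,0,0,0,0.6],[0,0,-0.03,0,0,0,0.6]],
])

```text
t: 10.32
tcp_pos: [0.5967, 0.1945, 0.0595]
tool_rot: [-3.14, 0.0, 1.399]
force: [0.0, 0.0, -0.6]
finger_gap: 0.0325
grasp_force: 33.6
```

```bash
python3 - <<'E'
from plan import *
plan()
g=r.grab_frame("scene"); t=r.grab_frame("top")
a=cv2.resize(g["frame"][100:180,300:380],None,fx=5,fy=5,interpolation=cv2.INTER_CUBIC)
b=cv2.resize(t["frame"][170:250,180:260],None,fx=5,fy=5,interpolation=cv2.INTER_CUBIC)
cv2.imwrite("pics/g4.png",np.hstack([a,b]))
E
```

```text
t 10.3 at [0.5967 0.1945 0.0595] [-3.14   0.     1.399] gap 0.0325 F [ 0.   0.  -0.6]
```

View pics/g4.png

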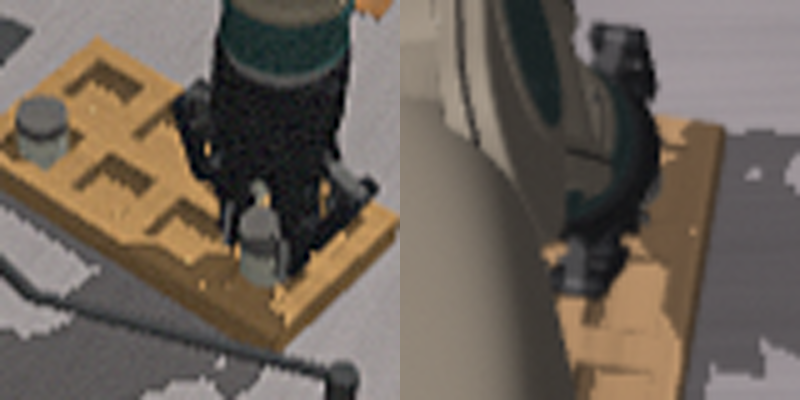

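```bash
python3 - <<'E'
from fit import *
S=r.sense();p=S["tcp_pos"];print(p)
f=r.grab_frame("scene")
n=np.array([np.cos(1.398),np.sin(1.398)])
for off in(-.003,0,.003,.006):
    for h in(.0335,.029):
        H=hull(f,cylv(.034,p[2]-h,p[2]-h+.04),[*(p[:2]+n*off),0]); print(off,h,H.min(0),H.max(0))
H=hull(f,cylv(.034,.008,.048),[*(p[:2]*0+[.421,.2243]),0]);print("kept0 pred",H.min(0),H.max(0))
g=f["frame"][125:165,340:366].mean(2).astype(int)
print("    ",*range(340,366))
for i,row in enumerate(g): print(125+i,*["%3d"%v for v in row])
E
```

```text
[0.5968 0.1945 0.0596]
-0.003 0.0335 [345.0887 141.9675] [357.1356 159.16  ]
-0.003 0.029 [345.1633 140.9528] [357.2454 158.2013]
0 0.0335 [345.6968 141.4069] [357.747  158.5874]
0 0.029 [345.773  140.3917] [357.8584 157.6281]
0.003 0.0335 [346.3037 140.8474] [358.3572 158.0158]
0.003 0.029 [346.3815 139.8317] [358.4701 157.056 ]
0.006 0.0335 [346.9095 140.289 ] [358.9661 157.4454]
0.006 0.029 [346.9887 139.2728] [359.0806 156.485 ]
kept0 pred [301.9992 118.548 ] [312.7547 134.9249]
     340 341 342 343 344 345 346 347 348 349 350 351 352 353 354 355 356 357 358 359 360 361 362 363 364 365
125  30  29  39  24  27  24  23  28  27  32  27  28  22  32  28  26  29  35  21  22  29  30  30  24  24  24
126  25  27  38  21  13  28  34  19  21  27  23  28  28  31  32  29  32  24  21  27  30  28  19  26  30  27
127  22  37  35  28  28  34  28  15  32  20  24  19  28  34  25  32  25  23  23  23  36  28  30  27  23  29
128  22  79  26  31  31  19  20  30  30  31  21  26  22  26  27  30  28  28  13  29  26  25  22  35  25  24
129  10 146  24  23  30  19  29  30  21  30  27  26  29  27  18  27  28
[... 3116 characters left out ...]
  78  69 144 140 107 124 134 137 133 138 123  92  71
159  70  80  85  88  84  82  83  79  88  83  84  85  80  81  72 150 119 135 135 131 130 136 122  91  68  75
160  65  68  77  80  89  88  83  87  81  83  84  85  80  78 125 130 126 143 137 135 139 123  86  74  71  74
161  67  67  68  67  71  84  83  89  87  81  88  84  84  80 125 129 149 141 142 142 125  88  73  73  64 106
162  63  67  64  69  64  68  81  85  86  85  86  81  77  79  75 117 149 145 146 131  91  72  72  67 106 151
163  73  66  61  65  66  69  69  71  83  85  85  84  84  85  81  75 119 153 135  98  75  76  73 109 147 160
164  88  80  71  68  66  72  66  69  78  76  85  90  85  87  84  84  74 137  97  73  76  69 108 150 155 157
```

send_rows([
  [[-0.009,0.003,0,0,0,0,0.6],[-0.009,0.003,0,0,0,0,0.6],[-0.009,0.003,0.01,0,0,0,0.6],[-0.009,0.003,0.02,0,0,0,0.6],[-0.009,0.003,0.03,0,0,0,0.6],[-0.009,0.003,0.03,0,0,0,0.6],[-0.009,0.003,0.03,0,0,0,0.6],[-0.009,0.003,0.03,0,0,0,0.6]],
])

```text
t: 11.48
tcp_pos: [0.5981, 0.1908, 0.0485]
tool_rot: [3.141, -0.0, 1.399]
force: [-0.3, -0.6, 0.2]
finger_gap: 0.0328
grasp_force: 33.6
```

send_rows([
  [[0,0,0.006,0,0,0,0.6],[0,0,0.012,0,0,0,0.6],[0,0,0.012,0,0,0,0.6],[0,0,0.012,0,0,0,0.6]],
])

```text
t: 11.98
tcp_pos: [0.5978, 0.1907, 0.0435]
tool_rot: [-3.141, 0.0, 1.399]
force: [0.1, -0.3, -1.0]
finger_gap: 0.033
grasp_force: 33.6
```

send_rows([
  [[0,0,0,0,0,0,-0.12],[0,0,0,0,0,0,-0.12],[0,0,0,0,0,0,-0.12],[0,0,-0.1,0,0,0,-0.12],[0,0,-0.25,0,0,0,-0.22],[0,0,-0.4,0,0,0,-0.22],[0,0,-0.64,0,0,0,-0.22],[0,0,-0.64,0,0,0,-0.22],[0,0,-0.64,0,0,0,-0.22],[0,0,-0.64,0,0,0,-0.22]],
])

```text
t: 13.22
tcp_pos: [0.5974, 0.1906, 0.2985]
tool_rot: [-3.14, 0.001, 1.399]
force: [0.2, -0.3, 0.1]
finger_gap: 0.0522
grasp_force: 0.0
```

```bash
cat > pots.py <<'E'
from fit import *
def pots(show=True):
    t=r.grab_frame("top");s=r.grab_frame("scene"); out=[]
    B=r.regions_of(s,"spare0")+r.regions_of(s,"kept0")
    for a in r.regions_of(t,"spare0")+r.regions_of(t,"kept0"):
        pa=atz(t,a["point"],.036)[:2]
        if any(np.hypot(*(pa-o[0]))<.012 for o in out): continue
        z0=.005 if pa[1]<0 else .008; V=[cylv(.034,z0,z0+.04)]
        c=[b for b in B if np.hypot(*(atz(s,b["point"],z0+.02)[:2]-pa))<.015]
        c=c[:1]
        P=[fitmask([v],V,pa,False) for v in [(t,a["pixels"])]+[(s,b["pixels"]) for b in c]]
        out.append((np.mean([q[0] for q in P],0),))
        if show: print("pot",out[-1][0],*[(q[0],round(float(q[1]),2)) for q in P])
    return [o[0] for o in out],t,s
def caddy(t,P=None):
    m=[x for x in r.regions_of(t,"caddy")][0]["pixels"]
    c=np.vstack(cv2.findContours(m.astype(np.uint8),0,2)[0]);o=np.zeros(m.shape,np.uint8);cv2.fillConvexPoly(o,cv2.convexHull(c),1)
    y,x=np.where(m); q=fitmask([(t,o)],[boxv(.25,.145,0,.016)],[*atz(t,(x.mean(),y.mean()),.01)[:2],-.2]); print("caddy",*q); return q[0]
E
python3 - <<'E'
from pots import *
from plan import plan,pk
P,t,s=pots(); caddy(t); plan()
E
```

```text
pot [ 0.5475 -0.3943] (array([ 0.5454, -0.3939]), 0.88) (array([ 0.5496, -0.3946]), 0.83)
pot [ 0.4055 -0.2658] (array([ 0.4057, -0.2678]), 0.94) (array([ 0.4054, -0.2639]), 0.8)
pot [ 0.4288 -0.1746] (array([ 0.4286, -0.1763]), 0.83) (array([ 0.4289, -0.1729]), 0.83)
pot [ 0.5691 -0.2551] (array([ 0.5691, -0.2571]), 0.8) (array([ 0.5692, -0.253 ]), 0.91)
pot [0.5968 0.1975] (array([0.5968, 0.1975]), 0.72)
pot [0.7751 0.0382] (array([0.7751, 0.0382]), 0.07)
pot [ 0.7839 -0.1571] (array([ 0.7839, -0.1571]), 0.36)
pot [0.4204 0.2249] (array([0.4204, 0.2249]), 0.89)
pot [0.5478 0.2636] (array([0.5478, 0.2636]), 0.82)
caddy [ 0.4951 -0.2387 -0.2333] 0.9225775036520045
t 13.6 at [0.5974 0.1906 0.2984] [-3.14   0.001  1.399] gap 0.0525 F [ 0.4 -0.1  0.4]
```

```bash
python3 - <<'E'
from plan import *
plan((.575,-.19,.25,1.345,52))
E
```

```text
t 13.6 at [0.5974 0.1906 0.2984] [-3.140e+00  1.000e-03  1.399e+00] gap 0.0525 F [ 0.4 -0.1  0.4]
[-0.947, 0.108, 0.121, -0.002, 0.001, 0.051, -0.224] rows 6.1
```

send_rows([
  [[-0.947,0.108,0.05,0,0,0.051,-0.22],[-0.947,0.108,0.05,0,0,0.051,-0.22],[-0.947,0.108,0.05,0,0,0.051,-0.22],[-0.947,0.108,0.05,0,0,0.051,-0.22],[-0.947,0.108,0.05,0,0,0.051,-0.22],[-0.947,0.108,0.121,0,0,0.051,-0.22],[-0.947,0.108,0.121,0,0,0.051,-0.22],[-0.947,0.108,0.121,0,0,0.051,-0.22],[-0.947,0.108,0.121,0,0,0.051,-0.22],[-0.947,0.108,0.121,0,0,0.051,-0.22]],
])

```text
t: 14.82
tcp_pos: [0.5762, -0.1885, 0.2521]
tool_rot: [3.14, 0.0, 1.347]
force: [0.0, 0.6, -0.7]
finger_gap: 0.052
grasp_force: 0.0
```

```bash
python3 - <<'E'
from plan import *
P=(.5692,-.2535)
plan((*P,.09,1.338,52),(*P,.0405,1.338,52),(*P,.0405,1.338,17))
E
```

```text
t 14.8 at [ 0.5762 -0.1885  0.2521] [3.14  0.    1.347] gap 0.052 F [ 0.   0.6 -0.7]
[-0.162, 0.018, 0.405, 0.001, 0.0, 0.009, -0.224] rows 2.8
[-0.162, 0.018, 0.529, 0.001, 0.0, 0.009, -0.224] rows 0.8
[-0.162, 0.018, 0.529, 0.001, 0.0, 0.009, 0.6] rows 0.0
```

send_rows([
  [[-0.158,0.021,0.2,0,0,0.007,-0.22],[-0.158,0.021,0.3,0,0,0.007,-0.22],[-0.158,0.021,0.4,0,0,0.007,-0.22],[-0.158,0.021,0.4,0,0,0.007,-0.22],[-0.158,0.021,0.46,0,0,0.007,-0.22],[-0.158,0.021,0.524,0,0,0.007,-0.22],[-0.158,0.021,0.524,0,0,0.007,-0.22],[-0.158,0.021,0.524,0,0,0.007,-0.22],[-0.158,0.021,0.524,0,0,0.007,-0.22],[-0.158,0.021,0.524,0,0,0.007,-0.22]],
])

```text
t: 16.08
tcp_pos: [0.5704, -0.2537, 0.0428]
tool_rot: [3.14, 0.001, 1.338]
force: [-0.1, -1.1, 0.4]
finger_gap: 0.0521
grasp_force: 0.0
```

send_rows([
  [[0,0,0,0,0,0,0.6],[0,0,0,0,0,0,0.6],[0,0,0,0,0,0,0.6],[0,0,0,0,0,0,0.6]],
])

```text
t: 16.58
tcp_pos: [0.57, -0.2537, 0.0421]
tool_rot: [3.141, 0.0, 1.338]
force: [-0.4, -0.4, 5.5]
finger_gap: 0.0328
grasp_force: 30.1
```

```bash
cat >> plan.py <<'E'
def planc(c,*W):
    "from commanded pose c=(x,y,z,yaw)"
    p=np.array(c[:3]);Q=R.from_euler("xyz",[np.pi,0,c[3]]);pp=p
    for x,y,z,yaw,g in W:
        P=np.array([x,y,z]);a=Q.inv().apply(P-p)/.4; b=(Q.inv()*R.from_euler("xyz",[np.pi,0,yaw])).as_rotvec()/np.radians(60)
        print(np.round([*a,b[2],1-2*g/85],3).tolist(),"rows",round(np.linalg.norm(P-pp)/.0625,1)); pp=P
E
python3 - <<'E'
from plan import *
x,y=pk(.09,.03)
planc((.5692,-.2535,.0405,1.338),(.5692,-.2535,.28,1.338,17),(.585,.09,.3,1.38,17))
planc((.585,.09,.3,1.38),(x,y,.3,1.396,17),(x,y,.08,1.396,17),(x,y,.048,1.396,17))
E
```

```text
[0.0, 0.0, -0.599, 0.0, 0.6] rows 3.8
[0.845, -0.16, -0.649, -0.04, 0.6] rows 5.5
[0.415, -0.02, -0.0, -0.015, 0.6] rows 2.7
[0.415, -0.02, 0.55, -0.015, 0.6] rows 3.5
[0.415, -0.02, 0.63, -0.015, 0.6] rows 0.5
```

send_rows([
  [[0,0,-0.1,0,0,0,0.6],[0,0,-0.25,0,0,0,0.6],[0,0,-0.4,0,0,0,0.6],[0,0,-0.6,0,0,0,0.6],[0.845,-0.16,-0.649,0,0,-0.04,0.6],[0.845,-0.16,-0.649,0,0,-0.04,0.6],[0.845,-0.16,-0.649,0,0,-0.04,0.6],[0.845,-0.16,-0.649,0,0,-0.04,0.6],[0.845,-0.16,-0.649,0,0,-0.04,0.6],[0.845,-0.16,-0.649,0,0,-0.04,0.6]],
])

```text
t: 17.82
tcp_pos: [0.5847, 0.0932, 0.3006]
tool_rot: [-3.141, -0.0, 1.382]
force: [1.1, -0.0, -0.5]
finger_gap: 0.0328
grasp_force: 30.0
```

send_rows([
  [[0,0,0,0,0,0,0.6],[0,0,0,0,0,0,0.6],[0,0,0,0,0,0,0.6],[0,0,0,0,0,0,0.6]],
])

```text
t: 18.32
tcp_pos: [0.5853, 0.0892, 0.3009]
tool_rot: [-3.141, 0.0, 1.378]
force: [0.1, 0.5, 0.9]
finger_gap: 0.0328
grasp_force: 30.0
```

```bash
python3 - <<'E'
from plan import *
x,y=pk(.09,.03)
plan((x,y,.3,1.396,17),(x,y,.08,1.396,17))
E
```

```text
t 18.3 at [0.5853 0.0892 0.3009] [-3.141  0.     1.378] gap 0.0328 F [0.1 0.5 0.9]
[0.417, -0.022, 0.002, -0.0, 0.0, -0.017, 0.6] rows 2.7
[0.417, -0.022, 0.552, -0.0, 0.0, -0.017, 0.6] rows 3.5
```

Commanded and settled poses agree, so planning from the commanded pose works.

send_rows([
  [[0.416,-0.021,0,0,0,-0.016,0.6],[0.416,-0.021,0,0,0,-0.016,0.6],[0.416,-0.021,0,0,0,-0.016,0.6],[0.416,-0.021,0.2,0,0,-0.016,0.6],[0.416,-0.021,0.35,0,0,-0.016,0.6],[0.416,-0.021,0.45,0,0,-0.016,0.6],[0.416,-0.021,0.54,0,0,-0.016,0.6],[0.416,-0.021,0.54,0,0,-0.016,0.6],[0.416,-0.021,0.54,0,0,-0.016,0.6],[0.416,-0.021,0.54,0,0,-0.016,0.6]],
])

```text
t: 19.58
tcp_pos: [0.6109, 0.2557, 0.088]
tool_rot: [3.137, -0.002, 1.396]
force: [0.0, 0.7, 0.0]
finger_gap: 0.0327
grasp_force: 30.1
```

send_rows([
  [[0,0,0.02,0,0,0,0.6],[0,0,0.04,0,0,0,0.6],[0,0,0.06,0,0,0,0.6],[0,0,0.075,0,0,0,0.6],[0,0,0.075,0,0,0,0.6],[0,0,0.075,0,0,0,0.6]],
])

```text
t: 20.32
tcp_pos: [0.6088, 0.2553, 0.0551]
tool_rot: [3.141, -0.0, 1.397]
force: [0.1, -0.4, -0.6]
finger_gap: 0.0328
grasp_force: 30.1
```

send_rows([
  [[0,0,0.01,0,0,0,0.6],[0,0,0.018,0,0,0,0.6],[0,0,0.018,0,0,0,0.6],[0,0,0.018,0,0,0,0.6]],
])

```text
t: 20.82
tcp_pos: [0.6087, 0.2552, 0.0479]
tool_rot: [-3.142, 0.0, 1.397]
force: [0.5, -0.0, -0.4]
finger_gap: 0.0329
grasp_force: 30.1
```

send_rows([
  [[0,0,0.003,0,0,0,0.6],[0,0,0.003,0,0,0,-0.12],[0,0,0.003,0,0,0,-0.12],[0,0,0.003,0,0,0,-0.12],[0,0,-0.1,0,0,0,-0.12],[0,0,-0.25,0,0,0,-0.22],[0,0,-0.4,0,0,0,-0.22],[0,0,-0.63,0,0,0,-0.22],[0,0,-0.63,0,0,0,-0.22],[0,0,-0.63,0,0,0,-0.22]],
])

```text
t: 22.08
tcp_pos: [0.6105, 0.2558, 0.3041]
tool_rot: [3.135, -0.003, 1.397]
force: [0.3, -0.6, -0.1]
finger_gap: 0.0518
grasp_force: 0.0
```

```bash
python3 - <<'E'
from pots import *
from plan import *
P,t,s=pots(); caddy(t)
x,y=pk(.09,.03); planc((x,y,.299,1.396),(.5,-.1,.28,1.35,52))
plan()
E
```

```text
pot [0.6068 0.253 ] (array([0.6068, 0.253 ]), 0.92)
pot [ 0.4059 -0.2659] (array([ 0.4064, -0.268 ]), 0.87) (array([ 0.4053, -0.2639]), 0.9)
pot [ 0.5477 -0.3942] (array([ 0.5461, -0.3948]), 0.8) (array([ 0.5492, -0.3935]), 0.86)
pot [ 0.4164 -0.2181] (array([ 0.4163, -0.22  ]), 0.9) (array([ 0.4165, -0.2163]), 0.91)
pot [0.5965 0.1998] (array([0.5968, 0.1963]), 0.83) (array([0.5963, 0.2033]), 0.82)
pot [ 0.4284 -0.1758] (array([ 0.4285, -0.1781]), 0.93) (array([ 0.4282, -0.1736]), 0.8)
pot [0.5471 0.2684] (array([0.5478, 0.2613]), 0.88) (array([0.5464, 0.2755]), 0.67)
pot [0.4204 0.225 ] (array([0.4204, 0.225 ]), 0.89)
caddy [ 0.4942 -0.2398 -0.2323] 0.9185359077350506
[-0.92, -0.113, 0.047, 0.044, -0.224] rows 5.9
t 22.4 at [0.6078 0.255  0.2978] [-3.138  0.002  1.396] gap 0.0519 F [ 0.2  0.5 -1.2]
```

send_rows([
  [[-0.92,-0.113,0.047,0,0,0.044,-0.22],[-0.92,-0.113,0.047,0,0,0.044,-0.22],[-0.92,-0.113,0.047,0,0,0.044,-0.22],[-0.92,-0.113,0.047,0,0,0.044,-0.22],[-0.92,-0.113,0.047,0,0,0.044,-0.22],[-0.92,-0.113,0.047,0,0,0.044,-0.22],[-0.92,-0.113,0.047,0,0,0.044,-0.22],[-0.92,-0.113,0.047,0,0,0.044,-0.22],[-0.92,-0.113,0.047,0,0,0.044,-0.22]],
])

```text
t: 23.55
tcp_pos: [0.5006, -0.0982, 0.2809]
tool_rot: [-3.141, -0.0, 1.352]
force: [0.2, 0.2, 0.1]
finger_gap: 0.0521
grasp_force: 0.0
```

```bash
python3 - <<'E'
from plan import *
P=(.4284,-.174);A=pk(.03,-.03)
planc((.5,-.1,.28,1.35),(*P,.2,1.338,52),(*P,.09,1.338,52),(*P,.0405,1.338,52))
planc((*P,.0405,1.338),(*P,.28,1.338,17),(.48,.15,.3,1.38,17))
planc((.48,.15,.3,1.38),(*A,.3,1.396,17),(*A,.085,1.396,17),(*A,.053,1.396,17))
plan()
E
```

```text
[-0.22, -0.134, 0.2, 0.011, -0.224] rows 2.1
[-0.22, -0.134, 0.475, 0.011, -0.224] rows 1.8
[-0.22, -0.134, 0.599, 0.011, -0.224] rows 0.8
[0.0, 0.0, -0.599, 0.0, 0.6] rows 3.8
[0.818, -0.061, -0.649, -0.04, 0.6] rows 5.3
[0.165, 0.118, 0.0, -0.015, 0.6] rows 1.3
[0.165, 0.118, 0.537, -0.015, 0.6] rows 3.4
[0.165, 0.118, 0.617, -0.015, 0.6] rows 0.5
t 23.6 at [ 0.5006 -0.0982  0.2809] [-3.141 -0.     1.352] gap 0.0521 F [0.2 0.2 0.1]
```

send_rows([
  [[-0.22,-0.134,0.2,0,0,0.011,-0.22],[-0.22,-0.134,0.2,0,0,0.011,-0.22],[-0.22,-0.134,0.3,0,0,0.011,-0.22],[-0.22,-0.134,0.4,0,0,0.011,-0.22],[-0.22,-0.134,0.475,0,0,0.011,-0.22],[-0.22,-0.134,0.475,0,0,0.011,-0.22],[-0.22,-0.134,0.54,0,0,0.011,-0.22],[-0.22,-0.134,0.599,0,0,0.011,-0.22],[-0.22,-0.134,0.599,0,0,0.011,-0.22],[-0.22,-0.134,0.599,0,0,0.011,-0.22]],
])

```text
t: 24.8
tcp_pos: [0.4303, -0.1739, 0.0431]
tool_rot: [3.139, 0.001, 1.34]
force: [0.3, -0.5, 0.1]
finger_gap: 0.0525
grasp_force: 0.0
```

send_rows([
  [[0,0,0,0,0,0,-0.22],[0,0,0,0,0,0,0.6],[0,0,0,0,0,0,0.6],[0,0,0,0,0,0,0.6],[0,0,0,0,0,0,0.6]],
])

```text
t: 25.42
tcp_pos: [0.4296, -0.1739, 0.0426]
tool_rot: [3.14, 0.0, 1.339]
force: [-0.6, 0.1, 5.9]
finger_gap: 0.0329
grasp_force: 29.5
```

send_rows([
  [[0,0,-0.1,0,0,0,0.6],[0,0,-0.25,0,0,0,0.6],[0,0,-0.4,0,0,0,0.6],[0,0,-0.6,0,0,0,0.6],[0.818,-0.061,-0.649,0,0,-0.04,0.6],[0.818,-0.061,-0.649,0,0,-0.04,0.6],[0.818,-0.061,-0.649,0,0,-0.04,0.6],[0.818,-0.061,-0.649,0,0,-0.04,0.6],[0.818,-0.061,-0.649,0,0,-0.04,0.6],[0.818,-0.061,-0.649,0,0,-0.04,0.6]],
])

```text
t: 26.68
tcp_pos: [0.4803, 0.1535, 0.3014]
tool_rot: [3.141, -0.001, 1.385]
force: [-0.7, -1.1, -1.1]
finger_gap: 0.033
grasp_force: 30.2
```

send_rows([
  [[0.165,0.118,0,0,0,-0.015,0.6],[0.165,0.118,0,0,0,-0.015,0.6],[0.165,0.118,0.1,0,0,-0.015,0.6],[0.165,0.118,0.22,0,0,-0.015,0.6],[0.165,0.118,0.34,0,0,-0.015,0.6],[0.165,0.118,0.45,0,0,-0.015,0.6],[0.165,0.118,0.537,0,0,-0.015,0.6],[0.165,0.118,0.537,0,0,-0.015,0.6],[0.165,0.118,0.537,0,0,-0.015,0.6],[0.165,0.118,0.537,0,0,-0.015,0.6]],
])

```text
t: 27.92
tcp_pos: [0.5409, 0.2066, 0.0886]
tool_rot: [3.138, -0.002, 1.396]
force: [-0.1, -0.4, -0.7]
finger_gap: 0.0326
grasp_force: 30.3
```

send_rows([
  [[0,0,0,0,0,0,0.6],[0,0,0.02,0,0,0,0.6],[0,0,0.04,0,0,0,0.6],[0,0,0.06,0,0,0,0.6],[0,0,0.08,0,0,0,0.6],[0,0,0.08,0,0,0,0.6],[0,0,0.08,0,0,0,0.6]],
])

```text
t: 28.8
tcp_pos: [0.5392, 0.2065, 0.0543]
tool_rot: [-3.142, 0.0, 1.397]
force: [-0.0, -0.1, -1.3]
finger_gap: 0.0332
grasp_force: 30.3
```

send_rows([
  [[0,0,0.01,0,0,0,0.6],[0,0,0.018,0,0,0,0.6],[0,0,0.018,0,0,0,0.6],[0,0,0.018,0,0,0,0.6]],
])

```text
t: 29.3
tcp_pos: [0.5391, 0.2065, 0.0471]
tool_rot: [3.142, -0.0, 1.396]
force: [0.1, 0.0, -1.0]
finger_gap: 0.0326
grasp_force: 30.3
```

send_rows([
  [[0,0,0,0,0,0,-0.05],[0,0,0,0,0,0,-0.05],[0,0,0,0,0,0,-0.05],[0,0,-0.1,0,0,0,-0.05],[0,0,-0.25,0,0,0,-0.22],[0,0,-0.4,0,0,0,-0.22],[0,0,-0.635,0,0,0,-0.22],[0,0,-0.635,0,0,0,-0.22],[0,0,-0.635,0,0,0,-0.22],[0,0,-0.635,0,0,0,-0.22]],
])

```text
t: 30.55
tcp_pos: [0.5385, 0.2063, 0.3]
tool_rot: [-3.14, 0.001, 1.396]
force: [0.1, -0.6, 0.2]
finger_gap: 0.0517
grasp_force: 0.0
```

```bash
python3 - <<'E'
from pots import *
from plan import *
P,t,s=pots(); caddy(t)
A=pk(.03,-.03); planc((*A,.3,1.396),(.45,-.14,.28,1.35,52))
plan()
E
```

```text
pot [0.5978 0.2002] (array([0.5981, 0.1976]), 0.89) (array([0.5974, 0.2028]), 0.87)
pot [ 0.4052 -0.2674] (array([ 0.4052, -0.2674]), 0.92)
pot [ 0.4162 -0.218 ] (array([ 0.4157, -0.2199]), 0.9) (array([ 0.4167, -0.216 ]), 0.92)
pot [ 0.5466 -0.3935] (array([ 0.5451, -0.3936]), 0.93) (array([ 0.5482, -0.3935]), 0.9)
pot [0.6079 0.2499] (array([0.6079, 0.2499]), 0.72)
pot [0.5382 0.2039] (array([0.5382, 0.2039]), 0.91)
pot [0.4192 0.2277] (array([0.4204, 0.2248]), 0.9) (array([0.418 , 0.2306]), 0.8)
caddy [ 0.4949 -0.24   -0.2337] 0.9308584889199093
[-0.89, -0.069, 0.05, 0.044, -0.224] rows 5.7
t 30.9 at [0.5387 0.2063 0.3   ] [-3.14   0.001  1.397] gap 0.0523 F [-0.2  0.1 -0.1]
```

send_rows([
  [[-0.89,-0.069,0.05,0,0,0.044,-0.22],[-0.89,-0.069,0.05,0,0,0.044,-0.22],[-0.89,-0.069,0.05,0,0,0.044,-0.22],[-0.89,-0.069,0.05,0,0,0.044,-0.22],[-0.89,-0.069,0.05,0,0,0.044,-0.22],[-0.89,-0.069,0.05,0,0,0.044,-0.22],[-0.89,-0.069,0.05,0,0,0.044,-0.22],[-0.89,-0.069,0.05,0,0,0.044,-0.22]],
])

```text
t: 31.9
tcp_pos: [0.4501, -0.1392, 0.281]
tool_rot: [-3.141, -0.001, 1.35]
force: [-1.1, 0.7, 0.2]
finger_gap: 0.0518
grasp_force: 0.0
```

```bash
python3 - <<'E'
from plan import *
P=(.4159,-.2165);A=pk(-.03,-.03)
planc((.45,-.14,.28,1.35),(*P,.2,1.338,52),(*P,.0405,1.338,52))
planc((*P,.0405,1.338),(*P,.28,1.338,17),(.47,.13,.3,1.38,17))
planc((.47,.13,.3,1.38),(*A,.3,1.396,17))
P=(.405,-.2645);B=pk(-.03,.03)
planc((*A,.3,1.396),(.44,-.14,.28,1.35,52))
planc((.44,-.14,.28,1.35),(*P,.2,1.338,52),(*P,.0405,1.338,52))
planc((*P,.0405,1.338),(*P,.28,1.338,17),(.47,.12,.3,1.38,17))
planc((.47,.12,.3,1.38),(*B,.3,1.396,17))
plan()
E
```

```text
[-0.205, -0.041, 0.2, 0.011, -0.224] rows 1.9
[-0.205, -0.041, 0.599, 0.011, -0.224] rows 2.6
[0.0, 0.0, -0.599, 0.0, 0.6] rows 3.8
[0.874, -0.068, -0.649, -0.04, 0.6] rows 5.6
[0.216, -0.016, -0.0, -0.015, 0.6] rows 1.4
[-0.894, 0.057, 0.05, 0.044, -0.224] rows 5.7
[-0.323, -0.017, 0.2, 0.011, -0.224] rows 2.4
[-0.323, -0.017, 0.599, 0.011, -0.224] rows 2.6
[0.0, 0.0, -0.599, 0.0, 0.6] rows 3.8
[0.973, -0.064, -0.649, -0.04, 0.6] rows 6.2
[0.391, -0.024, -0.0, -0.015, 0.6] rows 2.5
t 31.9 at [ 0.4501 -0.1392  0.281 ] [-3.141e+00 -1.000e-03  1.350e+00] gap 0.0518 F [-1.1  0.7  0.2]
```

send_rows([
  [[-0.205,-0.041,0.1,0,0,0.011,-0.22],[-0.205,-0.041,0.2,0,0,0.011,-0.22],[-0.205,-0.041,0.3,0,0,0.011,-0.22],[-0.205,-0.041,0.4,0,0,0.011,-0.22],[-0.205,-0.041,0.475,0,0,0.011,-0.22],[-0.205,-0.041,0.475,0,0,0.011,-0.22],[-0.205,-0.041,0.54,0,0,0.011,-0.22],[-0.205,-0.041,0.599,0,0,0.011,-0.22],[-0.205,-0.041,0.599,0,0,0.011,-0.22],[-0.205,-0.041,0.599,0,0,0.011,-0.22]],
])

```text
t: 33.15
tcp_pos: [0.4177, -0.2162, 0.0431]
tool_rot: [3.139, 0.001, 1.34]
force: [-0.2, 0.3, -0.1]
finger_gap: 0.0523
grasp_force: 0.0
```

send_rows([
  [[0,0,0,0,0,0,-0.22],[0,0,0,0,0,0,0.6],[0,0,0,0,0,0,0.6],[0,0,0,0,0,0,0.6],[0,0,0,0,0,0,0.6]],
])

```text
t: 33.78
tcp_pos: [0.4169, -0.2163, 0.0426]
tool_rot: [3.14, 0.0, 1.339]
force: [-0.4, 1.2, 5.9]
finger_gap: 0.0329
grasp_force: 29.5
```

send_rows([
  [[0,0,-0.1,0,0,0,0.6],[0,0,-0.25,0,0,0,0.6],[0,0,-0.4,0,0,0,0.6],[0,0,-0.6,0,0,0,0.6],[0.874,-0.068,-0.649,0,0,-0.04,0.6],[0.874,-0.068,-0.649,0,0,-0.04,0.6],[0.874,-0.068,-0.649,0,0,-0.04,0.6],[0.874,-0.068,-0.649,0,0,-0.04,0.6],[0.874,-0.068,-0.649,0,0,-0.04,0.6],[0.874,-0.068,-0.649,0,0,-0.04,0.6]],
])

```text
t: 35.02
tcp_pos: [0.47, 0.1332, 0.3015]
tool_rot: [3.141, -0.0, 1.383]
force: [0.4, -1.5, -0.0]
finger_gap: 0.0329
grasp_force: 30.1
```

send_rows([
  [[0.216,-0.016,0,0,0,-0.015,0.6],[0.216,-0.016,0,0,0,-0.015,0.6],[0.216,-0.016,0.1,0,0,-0.015,0.6],[0.216,-0.016,0.22,0,0,-0.015,0.6],[0.216,-0.016,0.34,0,0,-0.015,0.6],[0.216,-0.016,0.45,0,0,-0.015,0.6],[0.216,-0.016,0.537,0,0,-0.015,0.6],[0.216,-0.016,0.537,0,0,-0.015,0.6],[0.216,-0.016,0.537,0,0,-0.015,0.6],[0.216,-0.016,0.537,0,0,-0.015,0.6]],
])

```text
t: 36.28
tcp_pos: [0.4819, 0.2173, 0.0884]
tool_rot: [3.138, -0.002, 1.396]
force: [0.4, -0.0, -0.5]
finger_gap: 0.0329
grasp_force: 30.1
```

send_rows([
  [[0,0,0,0,0,0,0.6],[0,0,0.02,0,0,0,0.6],[0,0,0.04,0,0,0,0.6],[0,0,0.06,0,0,0,0.6],[0,0,0.08,0,0,0,0.6],[0,0,0.08,0,0,0,0.6],[0,0,0.08,0,0,0,0.6]],
])

```text
t: 37.15
tcp_pos: [0.4802, 0.2168, 0.0543]
tool_rot: [-3.142, -0.0, 1.396]
force: [0.2, -0.4, -0.8]
finger_gap: 0.033
grasp_force: 30.1
```

send_rows([
  [[0,0,0.01,0,0,0,0.6],[0,0,0.018,0,0,0,0.6],[0,0,0.018,0,0,0,0.6],[0,0,0.018,0,0,0,0.6]],
])

```text
t: 37.65
tcp_pos: [0.4801, 0.2167, 0.0471]
tool_rot: [-3.142, 0.0, 1.396]
force: [-0.3, -0.5, -0.4]
finger_gap: 0.0329
grasp_force: 30.1
```

send_rows([
  [[0,0,0,0,0,0,0.0],[0,0,0,0,0,0,0.0],[0,0,0,0,0,0,0.0],[0,0,-0.1,0,0,0,0.0],[0,0,-0.25,0,0,0,-0.22],[0,0,-0.4,0,0,0,-0.22],[0,0,-0.635,0,0,0,-0.22],[0,0,-0.635,0,0,0,-0.22],[0,0,-0.635,0,0,0,-0.22]],
])

```text
t: 38.78
tcp_pos: [0.4821, 0.2174, 0.3048]
tool_rot: [3.135, -0.003, 1.397]
force: [0.6, -0.3, -0.4]
finger_gap: 0.0521
grasp_force: 0.0
```

```bash
python3 - <<'E'
from pots import *
from plan import *
P,t,s=pots(); caddy(t)
plan()
E
```

```text
pot [0.6066 0.2557] (array([0.6075, 0.2525]), 0.89) (array([0.6057, 0.2588]), 0.68)
pot [0.4778 0.217 ] (array([0.4797, 0.2148]), 0.92) (array([0.476 , 0.2191]), 0.69)
pot [0.5972 0.1995] (array([0.5975, 0.1964]), 0.83) (array([0.5969, 0.2025]), 0.86)
pot [ 0.5462 -0.393 ] (array([ 0.5448, -0.393 ]), 0.84) (array([ 0.5476, -0.393 ]), 0.94)
pot [ 0.4059 -0.2653] (array([ 0.4061, -0.2666]), 0.91) (array([ 0.4056, -0.2641]), 0.89)
pot [0.5378 0.2048] (array([0.5378, 0.2048]), 0.92)
pot [0.4198 0.2273] (array([0.421 , 0.2231]), 0.77) (array([0.4186, 0.2315]), 0.79)
pot [0.5478 0.2634] (array([0.5478, 0.2634]), 0.78)
caddy [ 0.4951 -0.2399 -0.2391] 0.9178486997635934
t 39.1 at [0.4793 0.2165 0.2993] [-3.139  0.002  1.396] gap 0.052 F [ 0.1 -0.5 -0.8]
```

Last pot, using the numbers already planned (caddy unmoved).

send_rows([
  [[-0.894,0.057,0.05,0,0,0.044,-0.22],[-0.894,0.057,0.05,0,0,0.044,-0.22],[-0.894,0.057,0.05,0,0,0.044,-0.22],[-0.894,0.057,0.05,0,0,0.044,-0.22],[-0.894,0.057,0.05,0,0,0.044,-0.22],[-0.894,0.057,0.05,0,0,0.044,-0.22],[-0.894,0.057,0.05,0,0,0.044,-0.22],[-0.894,0.057,0.05,0,0,0.044,-0.22]],
])

```text
t: 40.12
tcp_pos: [0.4402, -0.139, 0.2804]
tool_rot: [-3.14, -0.001, 1.35]
force: [-0.2, 0.6, -1.0]
finger_gap: 0.0523
grasp_force: 0.0
```

send_rows([
  [[-0.323,-0.017,0.1,0,0,0.011,-0.22],[-0.323,-0.017,0.2,0,0,0.011,-0.22],[-0.323,-0.017,0.3,0,0,0.011,-0.22],[-0.323,-0.017,0.4,0,0,0.011,-0.22],[-0.323,-0.017,0.475,0,0,0.011,-0.22],[-0.323,-0.017,0.475,0,0,0.011,-0.22],[-0.323,-0.017,0.54,0,0,0.011,-0.22],[-0.323,-0.017,0.599,0,0,0.011,-0.22],[-0.323,-0.017,0.599,0,0,0.011,-0.22],[-0.323,-0.017,0.599,0,0,0.011,-0.22]],
])

```text
t: 41.38
tcp_pos: [0.4071, -0.2644, 0.0432]
tool_rot: [3.139, 0.001, 1.34]
force: [0.1, -0.2, 0.6]
finger_gap: 0.0517
grasp_force: 0.0
```

send_rows([
  [[0,0,0,0,0,0,-0.22],[0,0,0,0,0,0,0.6],[0,0,0,0,0,0,0.6],[0,0,0,0,0,0,0.6],[0,0,0,0,0,0,0.6]],
])

```text
t: 42.0
tcp_pos: [0.4056, -0.264, 0.0415]
tool_rot: [-3.141, -0.0, 1.339]
force: [-0.9, -0.6, 0.1]
finger_gap: 0.017
grasp_force: 0.0
```

send_rows([
  [[0,0,-0.1,0,0,0,0.6],[0,0,-0.3,0,0,0,0.6],[0,0,-0.6,0,0,0,0.6],[0.3,-0.3,-0.6,0,0,0,0.6],[0.75,-0.2,-0.6,0,0,0,-0.22],[0.75,-0.2,-0.6,0,0,0,-0.22],[0.75,-0.2,-0.6,0,0,0,-0.22],[0.75,-0.2,-0.6,0,0,0,-0.22],[0.75,-0.2,-0.6,0,0,0,-0.22],[0.75,-0.2,-0.6,0,0,0,-0.22]],
])

```text
t: 43.25
tcp_pos: [0.3968, 0.0475, 0.2817]
tool_rot: [3.141, 0.0, 1.342]
force: [-0.4, -0.6, -0.1]
finger_gap: 0.0522
grasp_force: 0.0
```

```bash
python3 - <<'E'
from pots import *
from plan import *
P,t,s=pots(); caddy(t)
plan()
a=cv2.resize(t["frame"][150:310,340:480],None,fx=3,fy=3,interpolation=cv2.INTER_CUBIC)
b=cv2.resize(s["frame"][180:340,170:310],None,fx=3,fy=3,interpolation=cv2.INTER_CUBIC)
cv2.imwrite("pics/k1.png",np.hstack([a,b])[:, :800])
E
```

```text
pot [ 0.5471 -0.3943] (array([ 0.5454, -0.3946]), 0.9) (array([ 0.5488, -0.394 ]), 0.9)
pot [0.5375 0.2086] (array([0.5384, 0.2054]), 0.8) (array([0.5365, 0.2117]), 0.79)
pot [ 0.4084 -0.2277] (array([ 0.4082, -0.2296]), 0.85) (array([ 0.4086, -0.2259]), 0.91)
pot [0.4773 0.2175] (array([0.4791, 0.215 ]), 0.81) (array([0.4755, 0.2201]), 0.78)
pot [0.5974 0.2   ] (array([0.598 , 0.1975]), 0.94) (array([0.5968, 0.2025]), 0.73)
pot [0.606  0.2595] (array([0.6075, 0.2525]), 0.88) (array([0.6045, 0.2665]), 0.47)
pot [0.4211 0.2244] (array([0.4211, 0.2244]), 0.92)
pot [0.5484 0.263 ] (array([0.5484, 0.263 ]), 0.88)
caddy [ 0.4967 -0.2013 -0.2197] 0.9176751008434176
t 43.6 at [0.3967 0.0455 0.2812] [-3.141  0.     1.337] gap 0.052 F [ 0.2 -0.  -0.3]
```

View pics/k1.png

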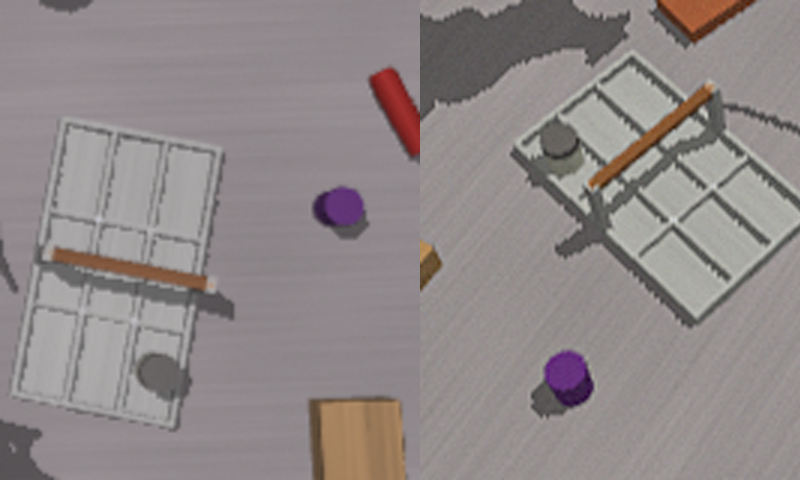

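The knock came in: the caddy moved about 4 cm towards +y, and the last spare is now at (0.408,-0.226), still upright.

```bash
python3 - <<'E'
from plan import *
P=(.4079,-.2265);B=pk(-.03,.03)
planc((.3964,.0459,.2805,1.338),(*P,.2,1.35,52),(*P,.09,1.35,52),(*P,.0405,1.35,52))
planc((*P,.0405,1.35),(*P,.28,1.35,17),(.46,.13,.3,1.38,17))
planc((.46,.13,.3,1.38),(*B,.3,1.396,17))
E
```

```text
[-0.656, 0.185, 0.201, -0.011, -0.224] rows 4.5
[-0.656, 0.185, 0.476, -0.011, -0.224] rows 1.8
[-0.656, 0.185, 0.6, -0.011, -0.224] rows 0.8
[0.0, 0.0, -0.599, 0.0, 0.6] rows 3.8
[0.898, -0.068, -0.649, -0.029, 0.6] rows 5.8
[0.371, 0.006, 0.0, -0.015, 0.6] rows 2.4
```

send_rows([
  [[-0.656,0.185,0.1,0,0,-0.011,-0.22],[-0.656,0.185,0.1,0,0,-0.011,-0.22],[-0.656,0.185,0.1,0,0,-0.011,-0.22],[-0.656,0.185,0.2,0,0,-0.011,-0.22],[-0.656,0.185,0.2,0,0,-0.011,-0.22],[-0.656,0.185,0.3,0,0,-0.011,-0.22],[-0.656,0.185,0.4,0,0,-0.011,-0.22],[-0.656,0.185,0.476,0,0,-0.011,-0.22],[-0.656,0.185,0.476,0,0,-0.011,-0.22]],
])

```text
t: 44.72
tcp_pos: [0.406, -0.225, 0.0888]
tool_rot: [-3.136, -0.003, 1.349]
force: [-0.8, 0.0, 0.1]
finger_gap: 0.0522
grasp_force: 0.0
```

send_rows([
  [[0,0,0.06,0,0,0,-0.22],[0,0,0.124,0,0,0,-0.22],[0,0,0.124,0,0,0,-0.22],[0,0,0.124,0,0,0,-0.22],[0,0,0.124,0,0,0,0.6],[0,0,0.124,0,0,0,0.6],[0,0,0.124,0,0,0,0.6],[0,0,0.124,0,0,0,0.6]],
])

```text
t: 45.72
tcp_pos: [0.4097, -0.227, 0.0432]
tool_rot: [3.139, 0.001, 1.35]
force: [-0.3, -0.0, 7.4]
finger_gap: 0.0326
grasp_force: 29.5
```

send_rows([
  [[0,0,-0.1,0,0,0,0.6],[0,0,-0.25,0,0,0,0.6],[0,0,-0.4,0,0,0,0.6],[0,0,-0.6,0,0,0,0.6],[0.898,-0.068,-0.649,0,0,-0.029,0.6],[0.898,-0.068,-0.649,0,0,-0.029,0.6],[0.898,-0.068,-0.649,0,0,-0.029,0.6],[0.898,-0.068,-0.649,0,0,-0.029,0.6],[0.898,-0.068,-0.649,0,0,-0.029,0.6],[0.898,-0.068,-0.649,0,0,-0.029,0.6]],
])

```text
t: 46.98
tcp_pos: [0.4603, 0.1328, 0.3019]
tool_rot: [3.14, -0.0, 1.382]
force: [0.3, -0.7, -0.1]
finger_gap: 0.0334
grasp_force: 30.3
```

send_rows([
  [[0.371,0.006,0,0,0,-0.015,0.6],[0.371,0.006,0,0,0,-0.015,0.6],[0.371,0.006,0,0,0,-0.015,0.6],[0.371,0.006,0.15,0,0,-0.015,0.6],[0.371,0.006,0.3,0,0,-0.015,0.6],[0.371,0.006,0.45,0,0,-0.015,0.6],[0.371,0.006,0.537,0,0,-0.015,0.6],[0.371,0.006,0.537,0,0,-0.015,0.6],[0.371,0.006,0.537,0,0,-0.015,0.6],[0.371,0.006,0.537,0,0,-0.015,0.6]],
])

```text
t: 48.22
tcp_pos: [0.4929, 0.2764, 0.0889]
tool_rot: [3.137, -0.003, 1.396]
force: [-0.2, 0.2, -0.6]
finger_gap: 0.0329
grasp_force: 30.2
```

send_rows([
  [[0,0,0,0,0,0,0.6],[0,0,0.02,0,0,0,0.6],[0,0,0.04,0,0,0,0.6],[0,0,0.06,0,0,0,0.6],[0,0,0.08,0,0,0,0.6],[0,0,0.08,0,0,0,0.6],[0,0,0.08,0,0,0,0.6]],
])

```text
t: 49.1
tcp_pos: [0.4909, 0.2758, 0.0543]
tool_rot: [-3.142, -0.0, 1.397]
force: [-0.6, 0.3, -0.7]
finger_gap: 0.0328
grasp_force: 30.2
```

send_rows([
  [[0,0,0.01,0,0,0,0.6],[0,0,0.018,0,0,0,0.6],[0,0,0.018,0,0,0,0.6],[0,0,0.018,0,0,0,0.6]],
])

```text
t: 49.6
tcp_pos: [0.4909, 0.2757, 0.0471]
tool_rot: [3.142, -0.0, 1.397]
force: [0.1, 0.2, -1.0]
finger_gap: 0.0328
grasp_force: 30.2
```

send_rows([
  [[0,0,0,0,0,0,0.0],[0,0,0,0,0,0,0.0],[0,0,0,0,0,0,0.0],[0,0,-0.1,0,0,0,0.0],[0,0,-0.25,0,0,0,-0.22],[0,0,-0.4,0,0,0,-0.22],[0,0,-0.635,0,0,0,-0.22],[0,0,-0.635,0,0,0,-0.22],[0,0,-0.635,0,0,0,-0.22]],
])

```text
t: 50.72
tcp_pos: [0.4928, 0.2765, 0.305]
tool_rot: [3.135, -0.004, 1.397]
force: [0.0, -0.2, -0.5]
finger_gap: 0.0521
grasp_force: 0.0
```

```bash
cat > st.py <<'E'
from pots import *
from plan import *
P,t,s=pots(False); print(np.array(P)); c=caddy(t); plan()
for l in("caddy_bar","hook_seat","hook_tip","stand"):
    a=r.mark_of(t,l);b=r.mark_of(s,l)
    print(l,[(np.round(q["point"],1),round(q["conf"],2)) for q in a],[(np.round(q["point"],1),round(q["conf"],2)) for q in b], tri(t,a[0]["point"],s,b[0]["point"]) if a and b else "")
    z=dict(caddy_bar=.08,hook_seat=.204,hook_tip=.222,stand=0)[l]
    print([atz(f,q[0]["point"],z) for f,q in((t,a),(s,b)) if q])
a=cv2.resize(t["frame"][120:260,265:405],None,fx=4,fy=4,interpolation=cv2.INTER_CUBIC)[:, :400]
b=cv2.resize(s["frame"][140:280,290:390],None,fx=4,fy=4,interpolation=cv2.INTER_CUBIC)
cv2.imwrite("pics/st.png",np.hstack([a,b]))
E
python3 st.py
```

```text
[[ 0.5465 -0.394 ]
 [ 0.5372  0.2102]
 [ 0.4897  0.2728]
 [ 0.6089  0.2539]
 [ 0.5969  0.2004]
 [ 0.4791  0.2148]
 [ 0.4199  0.229 ]
 [ 0.5476  0.2634]]
caddy [ 0.4972 -0.201  -0.2179] 0.9468339707888792
t 51.1 at [0.49   0.2754 0.2993] [-3.139  0.002  1.396] gap 0.0523 F [ 0.5 -0.2  0.2]
caddy_bar [(array([385.4, 237.1]), 0.65)] [(array([246.4, 227.1]), 0.96)] [ 0.5025 -0.2071  0.0859]
[array([ 0.5024, -0.2082,  0.08  ]), array([ 0.4998, -0.2044,  0.08  ])]
hook_seat [(array([305.5, 208.7]), 0.62)] [(array([304.9, 157.3]), 0.8), (array([338.1, 147.9]), 0.16)] [ 0.5662 -0.0146  0.2055]
[array([ 0.5681, -0.0131,  0.204 ]), array([ 0.5637, -0.0151,  0.204 ])]
hook_tip [(array([306.9, 217.6]), 0.92)] [(array([295.7, 152.1]), 0.6)] [ 0.544  -0.0186  0.2168]
[array([ 0.547, -0.016,  0.222]), array([ 0.5434, -0.0252,  0.222 ])]
stand [] [] 
[]
```

View pics/st.png

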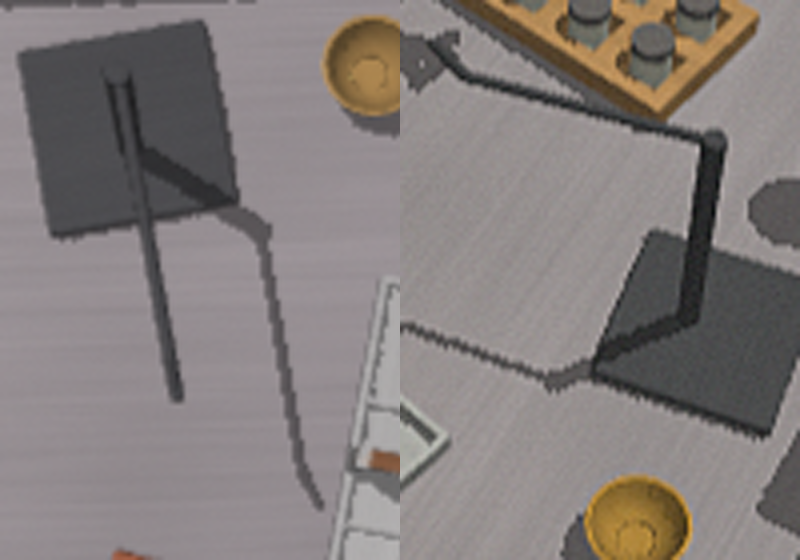

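```bash
cat > sf.py <<'E'
from h import *
from scipy.optimize import least_squares
np.set_printoptions(precision=4,suppress=True)
t=r.grab_frame("top");s=r.grab_frame("scene")
T=lambda a,b:(265+a/4-.4,120+b/4-.4)
C=lambda a,b:(290+(a-400)/4-.4,140+b/4-.4)
obs=[(t,T(177,397),"tip"),(s,C(434,44),"tip"),(t,T(118,73),"post"),(s,C(713,138),"post"),
(t,T(20,52),(1,1)),(t,T(205,21),(1,-1)),(t,T(237,203),(-1,-1)),(t,T(52,237),(-1,1)),
(s,C(652,230),(-1,1)),(s,C(597,368),(-1,-1)),(s,C(770,433),(1,-1))]
def pt(k,p):
    x,y,w,tb,zp=p
    L={"tip":(-.02,0,.222),"post":(.165,0,zp)}.get(k) if isinstance(k,str) else (.165+.065*k[0],.065*k[1],tb)
    c,q=np.cos(w),np.sin(w); return [x+c*L[0]-q*L[1],y+q*L[0]+c*L[1],L[2]]
def fit(sel):
    o=least_squares(lambda p:np.concatenate([proj(f,pt(k,p))-u for f,u,k in obs if sel(f)]+[[(p[3]-.008)*300,(p[4]-.215)*300]]),[.566,-.015,.17,.008,.215],loss="soft_l1")
    print(o.x,np.round(o.fun,1),"tip",pt("tip",o.x)); return o.x
fit(lambda f:True);fit(lambda f:f is t);fit(lambda f:f is s)
E
python3 sf.py
```

```text
[ 0.5759 -0.0158  0.1553  0.0108  0.2155] [-0.7 -5.4  3.2  1.8 -0.9 -5.2  4.1  1.6 -0.5  1.2  0.1  0.4  0.9  1.
 -0.2  1.3 -2.3 -0.8 -4.2  0.6 -1.9 -0.1  0.8  0.2] tip [np.float64(0.5561024566900158), np.float64(-0.018899134287315045), 0.222]
[ 0.5763 -0.0164  0.1543  0.0103  0.2135] [-0.4 -5.6 -0.5 -5.2 -0.2  1.   0.4  0.3  1.2  0.9  0.1  1.1  0.7 -0.5] tip [np.float64(0.5564977822433607), np.float64(-0.019510146196313534), 0.222]
[ 0.5774 -0.0108  0.1574  0.0064  0.2155] [ 4.8  0.8  5.7  0.4 -1.1 -1.  -2.8  0.3 -0.6 -0.6 -0.5  0.2] tip [np.float64(0.5576593351829278), np.float64(-0.013907020155204805), 0.222]
```

```bash
sed -i 's/x,y,w,tb,zp=p/x,y,w,tb,zp,bo=p/; s/(.165+.065\*k\[0\]/(bo+.065*k[0]/; s/.008,.215\],loss/.008,.215,.175],loss/' sf.py; sed -i 's/print(o.x/print(o.x/' sf.py; cat >> sf.py <<'E'
for k,z in(("tip",.222),("post",.2145)):
    print(k,[atz(f,u,z) for f,u,kk in obs if kk==k], tri(*[q for f,u,kk in obs if kk==k for q in(f,u)]))
E
python3 sf.py
```

```text
[ 0.5645 -0.016   0.1509  0.0089  0.2151  0.1806] [-0.5 -0.2 -0.7  0.1 -0.4 -0.2 -0.2  0.1 -0.9 -0.2 -0.3 -0.8  0.3 -0.2
 -0.8 -0.2 -0.7 -0.2 -2.7  1.1 -0.5  0.6  0.3  0. ] tip [np.float64(0.5447076913394708), np.float64(-0.019017104669697235), 0.222]
[ 0.5639 -0.0169  0.1495  0.0075  0.215   0.1804] [-0.1  0.   0.1 -0.  -0.4  0.1  0.1 -0.4  0.7  0.2 -0.4  0.1 -0.1  0. ] tip [np.float64(0.5441578080904125), np.float64(-0.019872743564897707), 0.222]
[ 0.5649 -0.0143  0.1552  0.0085  0.2141  0.1821] [-0.2 -0.3  0.3 -0.3  0.1 -0.5 -1.6  0.9  0.7  0.2  0.2 -0.3] tip [np.float64(0.5451514854706492), np.float64(-0.017409271475337752), 0.222]
tip [array([ 0.5442, -0.0201,  0.222 ]), array([ 0.546 , -0.0179,  0.222 ])] [ 0.5452 -0.0193  0.2226]
post [array([0.7272, 0.008 , 0.2145]), array([0.7277, 0.0098, 0.2145])] [0.7275 0.0084 0.2156]
```

```bash
cat > bar.py <<'E'
from h import *
from scipy.optimize import least_squares
np.set_printoptions(precision=4,suppress=True)
def barends(f,near,rad=45):
    hsv=cv2.cvtColor(f["frame"],cv2.COLOR_BGR2HSV); m=((hsv[...,0]<16)&(hsv[...,1]>110)&(hsv[...,2]>60)&(hsv[...,2]<210)).astype(np.uint8)
    Y,X=np.mgrid[:400,:640]; m[np.hypot(X-near[0],Y-near[1])>rad]=0
    n,l,st,ct=cv2.connectedComponentsWithStats(m); i=1+np.argmax(st[1:,4]) 
    ys,xs=np.where(l==i); P=np.c_[xs,ys].astype(float); c=P.mean(0); u=np.linalg.svd(P-c)[2][0] if len(P)<3000 else 0
    d=(P-c)@u; print("barpx",len(P),c,"len",np.ptp(d)+1); 
    return c+u*(d.min()-.5),c+u*(d.max()+.5)
E
python3 - <<'E'
from bar import *
from pots import *
t=r.grab_frame("top");s=r.grab_frame("scene")
et=barends(t,(385,237)); es=barends(s,(246,227))
for z in(.083,): 
    for f,e in((t,et),(s,es)): A,B=[atz(f,q,z) for q in e]; d=(A-B)*np.sign(A[1]-B[1]); print(A,B,"mid",(A+B)/2,np.linalg.norm(A-B),"yaw",np.arctan2(-d[0],d[1]))
es=sorted(es,key=lambda q:q[0]);et=sorted(et,key=lambda q:-q[0])
print(tri(t,et[0],s,es[0]),tri(t,et[1],s,es[1]))
E
```

```text
barpx 183 [383.4699 239.2022] len 51.79765990251062
barpx 212 [247.1321 225.1651] len 50.81212100215238
[ 0.5116 -0.1391  0.083 ] [ 0.4834 -0.2641  0.083 ] mid [ 0.4975 -0.2016  0.083 ] 0.12812950818981692 yaw -0.22148608645628118
[ 0.5148 -0.1314  0.083 ] [ 0.4855 -0.2624  0.083 ] mid [ 0.5001 -0.1969  0.083 ] 0.13432505538991574 yaw -0.22047031938669912
[ 0.4844 -0.2632  0.0831] [ 0.5143 -0.1363  0.0883]
```

```bash
python3 - <<'E'
from plan import *
B=pk(-.03,.03);G=(.4926,-.2253)
planc((*B,.3,1.396),(.49,-.11,.26,1.36,50))
planc((.49,-.11,.26,1.36),(*G,.26,1.35,50),(*G,.14,1.35,50),(*G,.08,1.35,50))
plan()
E
```

```text
[-0.949, 0.167, 0.1, 0.034, -0.176] rows 6.2
[-0.281, 0.067, 0.0, 0.01, -0.176] rows 1.8
[-0.281, 0.067, 0.3, 0.01, -0.176] rows 1.9
[-0.281, 0.067, 0.45, 0.01, -0.176] rows 1.0
t 51.8 at [0.4909 0.2757 0.3012] [ 3.141 -0.     1.396] gap 0.0519 F [-0.5  0.2  0.4]
```

send_rows([
  [[-0.949,0.167,0.03,0,0,0.034,-0.18],[-0.949,0.167,0.03,0,0,0.034,-0.18],[-0.949,0.167,0.03,0,0,0.034,-0.18],[-0.949,0.167,0.03,0,0,0.034,-0.18],[-0.949,0.167,0.03,0,0,0.034,-0.18],[-0.949,0.167,0.03,0,0,0.034,-0.18],[-0.949,0.167,0.1,0,0,0.034,-0.18],[-0.949,0.167,0.1,0,0,0.034,-0.18],[-0.949,0.167,0.1,0,0,0.034,-0.18]],
])

```text
t: 52.9
tcp_pos: [0.491, -0.1091, 0.2617]
tool_rot: [3.141, -0.0, 1.362]
force: [1.0, -0.6, 0.8]
finger_gap: 0.05
grasp_force: 0.0
```

send_rows([
  [[-0.281,0.067,0,0,0,0.01,-0.18],[-0.281,0.067,0,0,0,0.01,-0.18],[-0.281,0.067,0.15,0,0,0.01,-0.18],[-0.281,0.067,0.3,0,0,0.01,-0.18],[-0.281,0.067,0.3,0,0,0.01,-0.18],[-0.281,0.067,0.38,0,0,0.01,-0.18],[-0.281,0.067,0.45,0,0,0.01,-0.18],[-0.281,0.067,0.45,0,0,0.01,-0.18],[-0.281,0.067,0.45,0,0,0.01,-0.18],[-0.281,0.067,0.45,0,0,0.01,-0.18]],
])

```text
t: 54.15
tcp_pos: [0.4955, -0.226, 0.0836]
tool_rot: [3.138, 0.001, 1.351]
force: [0.2, 0.5, 0.1]
finger_gap: 0.0507
grasp_force: 0.0
```

send_rows([
  [[0,0,0,0,0,0,0.4],[0,0,0,0,0,0,0.9],[0,0,0,0,0,0,0.9],[0,0,0,0,0,0,0.9],[0,0,0,0,0,0,0.9],[0,0,0,0,0,0,0.9]],
], force=60)

```text
t: 54.9
tcp_pos: [0.4936, -0.2254, 0.0817]
tool_rot: [-3.142, 0.0, 1.35]
force: [-1.8, 0.8, 5.3]
finger_gap: 0.0106
grasp_force: 59.4
```

send_rows([
  [[0,0,0,0,0,0,0.95],[0,0,0,0,0,0,0.95],[0,0,-0.03,0,0,0,0.95],[0,0,-0.08,0,0,0,0.95],[0,0,-0.16,0,0,0,0.95],[0,0,-0.24,0,0,0,0.95],[0,0,-0.33,0,0,0,0.95],[0,0,-0.42,0,0,0,0.95],[0,0,-0.42,0,0,0,0.95],[0,0,-0.42,0,0,0,0.95]],
], force=110)

```text
t: 56.15
tcp_pos: [0.4926, -0.2246, 0.2473]
tool_rot: [-3.139, -0.001, 1.35]
force: [-0.2, -0.4, -5.5]
finger_gap: 0.0097
grasp_force: 107.6
```

```bash
python3 - <<'E'
from bar import *
from plan import plan
plan(); print(r.sense()["moment"],r.sense()["grasp_force"])
s=r.grab_frame("scene");t=r.grab_frame("top")
a=cv2.resize(s["frame"][120:310,150:360],None,fx=2.4,fy=2.4);b=cv2.resize(t["frame"][130:320,320:460],None,fx=2.0,fy=2.4)
cv2.imwrite("pics/l1.png",np.hstack([a,b]))
E
```

```text
t 56.1 at [ 0.4926 -0.2246  0.2473] [-3.139 -0.001  1.35 ] gap 0.0097 F [-0.2 -0.4 -5.5]
[-0.0961  0.0861 -0.0454] 107.56076574325562
```

View pics/l1.png

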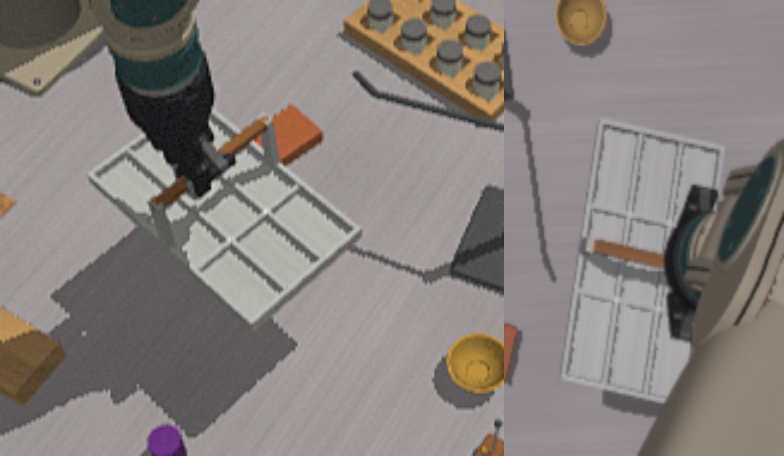

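```bash
cat > held.py <<'E'
from bar import *
def held(near_s,near_t,zb,rad=45):
    s=r.grab_frame("scene");t=r.grab_frame("top"); S=r.sense(); p=S["tcp_pos"];yaw=S["tool_rot"][2]-np.pi/2
    print("tcp",p,S["tool_rot"],"F",S["force"])
    for n,f,c in(("s",s,near_s),("t",t,near_t)):
        hsv=cv2.cvtColor(f["frame"],cv2.COLOR_BGR2HSV); m=((hsv[...,0]<16)&(hsv[...,1]>90)&(hsv[...,2]>45)&(hsv[...,2]<210))
        # keep only pixels lying on the held bar line
        Y,X=np.where(m); W=np.array([atz(f,(x,y),zb+.003) for x,y in zip(X,Y)])
        if not len(W): continue
        d=W[:,:2]-p[:2]; ex=np.array([np.cos(yaw),np.sin(yaw)]);ey=np.array([-ex[1],ex[0]])
        u=d@ex;v=d@ey; k=(abs(u)<.012)&(abs(v)<.13)
        if k.sum(): print(n,"n",k.sum(),"v range",v[k].min(),v[k].max(),"u mean",u[k].mean(), "u at ends",u[k&(v<v[k].min()+.02)].mean(),u[k&(v>v[k].max()-.02)].mean())
    return s,t
E
python3 - <<'E'
from held import *
S=r.sense(); held(0,0,S["tcp_pos"][2])
E
```

```text
tcp [ 0.4925 -0.2245  0.2469] [-3.1377 -0.0013  1.3504] F [-0.5412 -0.277  -4.0232]
s n 223 v range -0.04175875369582637 0.1247193347578283 u mean 0.0035138392084732304 u at ends 0.0029603368640026295 0.0086282536559053
t n 175 v range 0.013745747742957275 0.0884233238660545 u mean 2.4164967658151396e-05 u at ends 1.1346811574450697e-05 -0.00014792451400686858
```

```bash
python3 - <<'E'
from plan import *
planc((.4926,-.2253,.248,1.35),(.499,-.13,.25,1.53,0),(.504,-.0495,.25,1.722,0))
planc((.504,-.0495,.25,1.722),(.5703,-.0394,.25,1.722,0),(.5703,-.0394,.215,1.722,0))
E
```

```text
[0.236, -0.037, -0.005, -0.172, 1.0] rows 1.5
[0.435, -0.068, -0.005, -0.355, 1.0] rows 1.3
[-0.0, 0.168, 0.0, 0.0, 1.0] rows 1.1
[-0.0, 0.168, 0.088, 0.0, 1.0] rows 0.6
```

send_rows([
  [[0.07,-0.011,-0.002,0,0,-0.057,0.95],[0.15,-0.023,-0.003,0,0,-0.12,0.95],[0.236,-0.037,-0.005,0,0,-0.19,0.95],[0.32,-0.05,-0.005,0,0,-0.26,0.95],[0.39,-0.062,-0.005,0,0,-0.32,0.95],[0.435,-0.068,-0.005,0,0,-0.355,0.95],[0.435,-0.068,-0.005,0,0,-0.355,0.95],[0.435,-0.068,-0.005,0,0,-0.355,0.95],[0.435,-0.068,-0.005,0,0,-0.355,0.95],[0.435,-0.068,-0.005,0,0,-0.355,0.95]],
])

```text
t: 57.6
tcp_pos: [0.5052, -0.0502, 0.2511]
tool_rot: [-3.142, 0.0, 1.721]
force: [-0.1, 1.0, -4.5]
finger_gap: 0.0094
grasp_force: 107.6
```

```bash
python3 - <<'E'
from held import *
S=r.sense(); s,t=held(0,0,S["tcp_pos"][2])
a=cv2.resize(s["frame"][90:240,230:360],None,fx=3.4,fy=3.4,interpolation=cv2.INTER_CUBIC);b=cv2.resize(t["frame"][130:280,250:360],None,fx=3.2,fy=3.4,interpolation=cv2.INTER_CUBIC)
cv2.imwrite("pics/l2.png",np.hstack([a,b])[:, :800])
E
```

```text
tcp [ 0.5051 -0.0499  0.2511] [3.1415 0.0001 1.7214] F [ 0.2429  0.1372 -4.2318]
s n 187 v range -0.1297562179697711 0.09307431546385724 u mean 0.001999340190994168 u at ends 0.0004376187562183647 0.004877323631052524
t n 49 v range 0.07021278353806325 0.09391537848898163 u mean 2.1981366272114907e-05 u at ends -2.6327889129908392e-05 -0.00019628247702090264
```

View pics/l2.png

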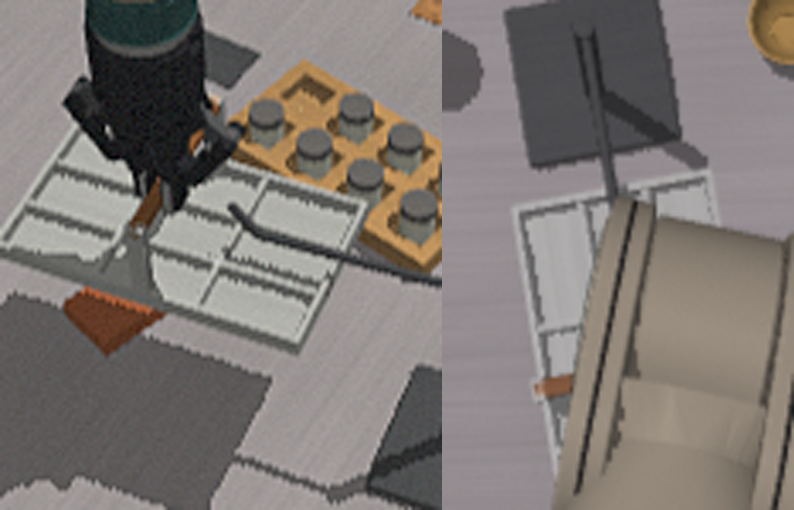

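```bash
cat > chk.py <<'E'
from h import *
np.set_printoptions(precision=4,suppress=True)
def chk(f,corners,z,st):
    c,s=np.cos(st[2]),np.sin(st[2]); E=[]
    for k,u in corners.items():
        d=atz(f,u,z)[:2]-st[:2]; E.append((k,np.array([c*d[0]+s*d[1],-s*d[0]+c*d[1]])))
    return E
E
python3 - <<'E'
from chk import *
t=r.grab_frame("top");s=r.grab_frame("scene")
z=.2511-.08+.016
for st in((.5639,-.0169,.1495),(.5645,-.015,.151)): print("top",chk(t,{"++":(272.0,190.7),"+-":(334.2,180.4)},z,st))
for st in((.5649,-.0143,.1552),(.5645,-.015,.151)):print("scene",chk(s,{"++":(337.7,150.1),"+-":(317.4,192.7),"--":(230.4,162.7)},z,st))
# TCP in stand frame
d=r.sense()["tcp_pos"][:2]-np.array([.5645,-.015]);c,q=np.cos(.151),np.sin(.151);print(c*d[0]+q*d[1],-q*d[0]+c*d[1])
# finer crop of top far edge
a=cv2.resize(t["frame"][170:215,262:346],None,fx=9,fy=9,interpolation=cv2.INTER_CUBIC);cv2.imwrite("pics/e.png",a)
E
```

```text
top [('++', array([0.0602, 0.071 ])), ('+-', array([ 0.0584, -0.0726]))]
top [('++', array([0.0595, 0.0691])), ('+-', array([ 0.0574, -0.0744]))]
scene [('++', array([0.0627, 0.067 ])), ('+-', array([ 0.0644, -0.08  ])), ('--', array([-0.1768, -0.0747]))]
scene [('++', array([0.0629, 0.0679])), ('+-', array([ 0.0653, -0.0791])), ('--', array([-0.176 , -0.0749]))]
-0.06393546557575813 -0.025431224756930715
```

View pics/e.png

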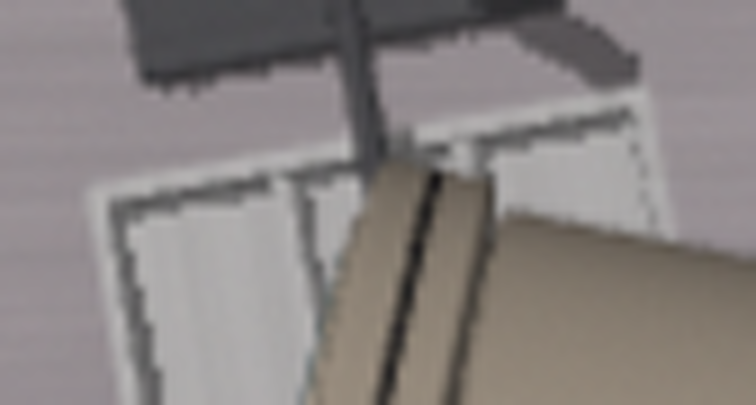

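send_rows([
  [[0.002,0.05,0,0,0,0,0.95],[0.004,0.1,0,0,0,0,0.95],[0.004,0.14,0,0,0,0,0.95],[0.004,0.165,0,0,0,0,0.95],[0.004,0.165,0,0,0,0,0.95],[0.004,0.165,0,0,0,0,0.95],[0.004,0.165,0.04,0,0,0,0.95],[0.004,0.165,0.075,0,0,0,0.95],[0.004,0.165,0.075,0,0,0,0.95],[0.004,0.165,0.075,0,0,0,0.95]],
])

```text
t: 59.05
tcp_pos: [0.5698, -0.0379, 0.2208]
tool_rot: [-3.141, -0.0, 1.722]
force: [0.2, 0.3, -4.4]
finger_gap: 0.01
grasp_force: 107.7
```

```bash
python3 - <<'E'
from held import *
S=r.sense(); s,t=held(0,0,S["tcp_pos"][2])
a=cv2.resize(s["frame"][100:230,250:390],None,fx=4.2,fy=4.2,interpolation=cv2.INTER_CUBIC)
cv2.imwrite("pics/l3.png",a)
d=S["tcp_pos"][:2]-np.array([.5645,-.015]);c,q=np.cos(.151),np.sin(.151);print(c*d[0]+q*d[1],-q*d[0]+c*d[1])
E
```

```text
tcp [ 0.5703 -0.038   0.2214] [3.1412 0.0001 1.7222] F [ 0.1584 -0.32   -3.856 ]
s n 68 v range -0.04051616475148963 0.04923160151738669 u mean 0.0009330015176365579 u at ends 0.0018945007533613923 0.006463665320889752
t n 10 v range 0.08713953297662776 0.09253301176878882 u mean 0.0003248153838934066 u at ends 0.0003248153838934066 0.0003248153838934066
0.0017691528503431474 -0.023437397872875305
```

View pics/l3.png

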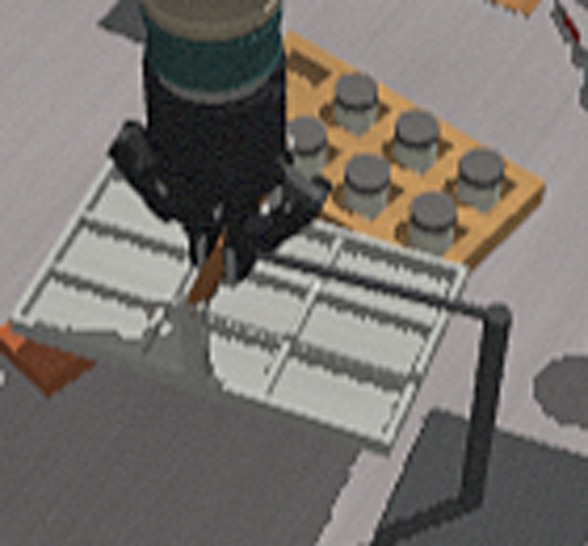

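send_rows([
  [[0,0,0.01,0,0,0,0.95],[0,0,0.02,0,0,0,0.95],[0,0,0.02,0,0,0,0.95],[0,0,0.02,0,0,0,0.95],[0,0,0.02,0,0,0,0.95]],
])

```text
t: 59.78
tcp_pos: [0.5715, -0.038, 0.2137]
tool_rot: [3.139, 0.0, 1.722]
force: [5.2, 0.3, -3.5]
finger_gap: 0.0097
grasp_force: 107.9
```

send_rows([
  [[0,0,0.004,0,0,0,0.95],[0,0,0.008,0,0,0,0.95],[0,0,0.008,0,0,0,0.95],[0,0,0.008,0,0,0,0.95]],
])

```text
t: 60.28
tcp_pos: [0.5722, -0.038, 0.212]
tool_rot: [3.136, 0.001, 1.722]
force: [6.1, 0.4, 5.3]
finger_gap: 0.0097
grasp_force: 109.0
```

send_rows([
  [[0,0.012,0,0,0,0,0.95],[0,0.012,0,0,0,0,0.95],[0,0.012,0,0,0,0,0.95],[0,0.012,0,0,0,0,0.95]],
])

```text
t: 60.78
tcp_pos: [0.5742, -0.0375, 0.2108]
tool_rot: [-3.14, 0.001, 1.722]
force: [-0.1, -0.0, 7.4]
finger_gap: 0.0093
grasp_force: 109.4
```

```bash
cat > mom.py <<'E'
from h import *
A=[]
for i in range(6):
    r.grab_frame("top"); S=r.sense(); A.append([*S["force"],*S["moment"]])
A=np.array(A);print(A.round(3));m=A.mean(0)
ex=np.array([np.cos(.151),np.sin(.151),0]);ey=np.array([-ex[1],ex[0],0])
print("Fz",m[2],"Mex",m[3:]@ex,"Mey",m[3:]@ey,S["tcp_pos"])
E
python3 mom.py
```

```text
[[-0.856 -1.145  6.847  0.086  0.075  0.   ]
 [-0.733 -0.498  7.245  0.029  0.107  0.083]
 [ 0.299 -1.293  7.629 -0.05   0.065  0.014]
 [-0.111 -0.558  7.301  0.045  0.075  0.021]
 [-0.417 -0.518  7.314  0.068  0.061 -0.017]
 [-0.519 -0.713  7.123  0.026  0.058 -0.019]]
Fz 7.243355702705897 Mex 0.04468186534339533 Mey 0.06759501909732882 [ 0.57422152 -0.03754555  0.21074586]
```

send_rows([
  [[0,0,-0.015,0,0,0,0.95],[0,0,-0.03,0,0,0,0.95],[0,0,-0.03,0,0,0,0.95],[0,0,-0.03,0,0,0,0.95],[0,0,-0.03,0,0,0,0.95],[0,0,-0.03,0,0,0,0.95]],
])

```text
t: 61.82
tcp_pos: [0.5747, -0.0372, 0.2217]
tool_rot: [-3.141, -0.0, 1.722]
force: [-0.6, -0.2, -4.6]
finger_gap: 0.0093
grasp_force: 107.8
```

```bash
python3 mom.py
```

```text
[[ 1.700e-01 -7.450e-01 -3.891e+00 -8.800e-02 -2.000e-03  6.200e-02]
 [ 2.590e-01 -2.040e-01 -4.996e+00 -1.160e-01 -7.000e-03 -2.900e-02]
 [-9.900e-02  2.780e-01 -4.540e+00 -6.200e-02 -4.600e-02  2.000e-02]
 [-3.170e-01  2.790e-01 -3.400e+00 -1.170e-01  6.000e-03  5.000e-03]
 [-2.870e-01  6.460e-01 -4.383e+00 -9.100e-02  1.000e-02  3.300e-02]
 [ 6.340e-01  2.500e-01 -4.826e+00 -1.300e-01 -7.600e-02 -1.000e-02]]
Fz -4.339485893943661 Mex -0.10225884362795752 Mey -0.0036692611518124502 [ 0.57488576 -0.03721931  0.22193319]
```

send_rows([
  [[0,0,0.012,0,0,0,0.95],[0,0,0.02,0,0,0,0.95],[0,0,0.025,0,0,0,0.95],[0,0,0.025,0,0,0,0.95],[0,0,0.025,0,0,0,0.95]],
], force=30)

```text
t: 62.75
tcp_pos: [0.5749, -0.0372, 0.2119]
tool_rot: [3.141, 0.0, 1.722]
force: [1.0, -0.3, -4.7]
finger_gap: 0.0098
grasp_force: 107.9
```

```bash
python3 mom.py
```

```text
[[ 0.318  0.324 -4.46  -0.07  -0.026 -0.014]
 [-0.275  0.122 -3.978 -0.061 -0.02   0.039]
 [-0.238  0.281 -3.729 -0.076  0.     0.014]
 [-0.37   0.645 -4.816 -0.073  0.017  0.025]
 [ 0.06  -0.438 -4.05  -0.117 -0.021  0.031]
 [-0.659 -0.606 -4.57  -0.148  0.028 -0.005]]
Fz -4.2670777233734105 Mex -0.09019181978443391 Mey 0.010071120465177805 [ 0.57490592 -0.03723642  0.21197545]
```

send_rows([
  [[0,0,0.003,0,0,0,0.95],[0,0,0.005,0,0,0,0.95],[0,0,0.005,0,0,0,0.95],[0,0,0.005,0,0,0,0.95]],
])

```text
t: 63.55
tcp_pos: [0.5751, -0.0373, 0.2109]
tool_rot: [3.141, 0.0, 1.722]
force: [-2.7, -0.5, 5.9]
finger_gap: 0.0095
grasp_force: 109.1
```

```bash
python3 mom.py
```

```text
[[-2.728e+00 -1.140e-01  5.316e+00  2.000e-02  5.750e-01  9.700e-02]
 [-3.361e+00  1.000e-03  5.959e+00  4.900e-02  6.230e-01  3.000e-02]
 [-4.056e+00  1.600e-02  6.203e+00  5.400e-02  6.620e-01  5.600e-02]
 [-2.670e+00 -2.810e-01  6.468e+00  5.000e-03  6.500e-01  8.000e-02]
 [-2.606e+00 -1.309e+00  5.413e+00  5.400e-02  6.630e-01  4.800e-02]
 [-2.726e+00 -6.300e-01  5.072e+00  2.700e-02  6.340e-01  7.700e-02]]
Fz 5.738580491072831 Mex 0.12990588166061462 Mey 0.6217892516986431 [ 0.57514977 -0.03730628  0.21088322]
```

send_rows([
  [[0,-0.002,0,0,0,0,0.6],[0,-0.002,0,0,0,0,0.5],[0,-0.002,0,0,0,0,0.3],[0,-0.002,0,0,0,0,0.0],[0,-0.002,0,0,0,0,-0.2],[0,-0.002,0,0,0,0,-0.2],[0,-0.002,0,0,0,0,-0.2],[0,-0.002,0,0,0,0,-0.2]],
], force=20)

```text
t: 64.85
tcp_pos: [0.5741, -0.0373, 0.2099]
tool_rot: [3.142, -0.0, 1.722]
force: [-0.6, 0.4, -0.2]
finger_gap: 0.0511
grasp_force: 0.0
```

```bash
python3 mom.py|tail -1; cat > cad.py <<'E'
from h import *
np.set_printoptions(precision=4,suppress=True)
for n in("top","scene"):
    f=r.grab_frame(n); m=[x for x in r.regions_of(f,"caddy")][:1]
    print(n,[ (np.round(x["point"],1),round(x["conf"],2),x["pixels"].sum()) for x in m],[(np.round(q["point"],1),round(q["conf"],2)) for q in r.mark_of(f,"caddy_bar")])
    if m:
        c=np.vstack(cv2.findContours(m[0]["pixels"].astype(np.uint8),0,2)[0]); h=cv2.convexHull(c); print(cv2.approxPolyDP(h,3,True)[:,0].tolist())
E
python3 cad.py
```

```text
Fz 0.07517547120550204 Mex 0.006585784903311997 Mey -0.0021081639013314935 [ 0.57408794 -0.03736658  0.20992061]
top [(array([277.4, 179.2]), 0.73, np.int64(569))] []
[[345, 255], [273, 215], [268, 163], [285, 161]]
scene [(array([310.6, 178.6]), 0.8, np.int64(3752))] [(array([310.8, 157. ]), 0.63)]
[[362, 167], [344, 210], [256, 181], [277, 146], [320, 149]]
```

send_rows([
  [[0,0,-0.03,0,0,0,-0.2],[0,0,-0.1,0,0,0,-0.2],[0,0,-0.2,0,0,0,-0.2],[0,0,-0.3,0,0,0,-0.2],[-0.3,0,-0.35,0,0,0,-0.2],[-0.7,0,-0.35,0,0,0,-0.2],[-0.9,0,-0.35,0,0,0,-0.2],[-0.9,0,-0.35,0,0,0,-0.2],[-0.9,0,-0.35,0,0,0,-0.2],[-0.9,0,-0.35,0,0,0,-0.2]],
])

```text
t: 66.7
tcp_pos: [0.6284, -0.396, 0.3507]
tool_rot: [3.141, 0.001, 1.721]
force: [-0.2, -0.6, 0.8]
finger_gap: 0.0512
grasp_force: 0.0
```

```bash
cat > hang.py <<'E'
from fit import *
from scipy.spatial.transform import Rotation as R
def V6(V,p): return R.from_euler("ZYX",[p[2],p[4],p[3]]).apply(V-[0,0,.075])+[p[0],p[1],p[5]]
t=r.grab_frame("top");s=r.grab_frame("scene"); Ms=[]
for f in(t,s):
    m=r.regions_of(f,"caddy")[0]; print(round(m["conf"],2),m["pixels"].sum(),m["point"]); 
    c=np.vstack(cv2.findContours(m["pixels"].astype(np.uint8),0,2)[0]);o=np.zeros((400,640),np.uint8);cv2.fillConvexPoly(o,cv2.convexHull(c),1)
    Ms.append((f,cv2.resize(o,None,fx=S,fy=S,interpolation=cv2.INTER_NEAREST)>0))
V=np.vstack([boxv(.25,.145,0,.016),boxv(.012,.145,.075,.085)])
def g(p,q=Ms):
    e=0
    for f,M in q:
        h=cv2.convexHull(np.array([proj(f,x) for x in V6(V,p)],np.float32))[:,0]
        m=np.zeros(M.shape,np.uint8);cv2.fillConvexPoly(m,np.round(((h+.5)*S-.5)*16).astype(np.int32),1,shift=4);m=m>0
        e-=(M&m).sum()/(M|m).sum()
    return e/len(q)
p0=np.array([.57,-.015,.151,0,0,.204]);d=[.01,.01,.05,.06,.06,.006]
for sg in(1,-1):
    o=minimize(g,p0,method="Nelder-Mead",options=dict(initial_simplex=np.vstack([p0]+[p0+sg*np.eye(6)[i]*d[i] for i in range(6)]),xatol=2e-4,fatol=1e-4,maxiter=350))
    print("x y yaw roll pitch z(bar underside)",o.x,"deg",np.degrees(o.x[2:5]),o.fun)
E
python3 hang.py
```

```text
0.96 6287 [310.4, 211.8]
0.88 4335 [311.5, 173.8]
x y yaw roll pitch z(bar underside) [ 0.5733 -0.0117  0.158  -0.0551 -0.023   0.2061] deg [ 9.0531 -3.1573 -1.3203] -0.9820678702970489
x y yaw roll pitch z(bar underside) [ 0.5717 -0.0125  0.1547 -0.0416 -0.0355  0.2059] deg [ 8.862  -2.3852 -2.0331] -0.9823166446679857
```

```bash
python3 hang.py | tail -1; python3 - <<'E'
from pots import *
P,t,s=pots(False); c,q=np.cos(-.1745),np.sin(-.1745)
for p in P:
    d=p-[.5147,.2405]; print(np.round(p,3),np.round([c*d[0]+q*d[1],-q*d[0]+c*d[1]],3))
for l in("cup","dish"):
    print(l,atz(t,r.mark_of(t,l)[0]["point"],0),atz(s,r.mark_of(s,l)[0]["point"],0))
for b in r.regions_of(t,"spare0"): print(np.round(b["point"],1),end=" ")
S=r.sense();print(S["t"],S["force"])
E
```

```text
x y yaw roll pitch z(bar underside) [ 0.5723 -0.0083  0.1677 -0.0891 -0.0165  0.203 ] deg [ 9.6094 -5.1075 -0.9468] -0.4904539797237696
[0.42  0.224] [-0.09  -0.032]
[ 0.547 -0.394] [ 0.142 -0.62 ]
[0.608 0.254] [0.09  0.029]
[0.477 0.218] [-0.033 -0.029]
[0.49  0.273] [-0.03   0.028]
[0.597 0.199] [ 0.089 -0.027]
[0.537 0.209] [ 0.027 -0.027]
[0.548 0.262] [0.029 0.027]
cup [0.7779 0.1544 0.    ] [0.7739 0.1736 0.    ]
dish [ 0.7745 -0.1528  0.    ] [ 0.7697 -0.1499  0.    ]
[218.4 272.3] [452.2 220. ] [204.7 201. ] [221.1 252.2] [194.4 247.2] [226.5 207. ] [222.1 224.7] 67.65 [-0.1938 -0.034  -1.2579]
```

```bash
python3 - <<'E'
from h import *
a=cv2.imread("pics/scene0.png").astype(int);b=r.grab_frame("scene")["frame"].astype(int)
a2=cv2.imread("pics/top0.png").astype(int);b2=r.grab_frame("top")["frame"].astype(int)
for n,A,B,(x,y) in(("dish s",a,b,(349,272)),("cup s",a,b,(402,180)),("dish t",a2,b2,(359,137)),("cup t",a2,b2,(236,139))):
    w=slice(y-17,y+17),slice(x-17,x+17); print(n,abs(A[w]-B[w]).mean().round(2),(abs(A[w]-B[w]).max(2)>30).sum())
E
for i in 1 2; do python3 hang.py|cut -c1-200; done
```

```text
dish s 7.36 0
cup s 7.49 0
dish t 2.94 0
cup t 3.08 0
0.58 6417 [307.2, 209.3]
0.91 4290 [310.5, 175.6]
x y yaw roll pitch z(bar underside) [ 0.5721 -0.0125  0.1582 -0.0607 -0.0333  0.2066] deg [ 9.0654 -3.4805 -1.9065] -0.9779070216263107
x y yaw roll pitch z(bar underside) [ 0.5724 -0.0125  0.1578 -0.0535 -0.0292  0.2062] deg [ 9.0404 -3.066  -1.6753] -0.9775949405643152
0.81 6340 [309.4, 210.9]
0.81 4345 [311.1, 173.7]
x y yaw roll pitch z(bar underside) [ 0.5728 -0.0118  0.1562 -0.0566 -0.0253  0.2049] deg [ 8.9494 -3.2451 -1.4485] -0.9787316559594975
x y yaw roll pitch z(bar underside) [ 0.5712 -0.0119  0.1543 -0.0606 -0.0374  0.205 ] deg [ 8.8429 -3.4705 -2.1411] -0.9791653049796598
```

Everything holds and the bystanders have not moved. The caddy hangs about 3° low on its +y side because the bar sits roughly 3 mm off-centre. A short regrip and shift will correct that.

send_rows([
  [[0.5,0,0,0,0,0,-0.2],[0.9,0,0,0,0,0,-0.2],[0.9,0,0,0,0,0,-0.2],[0.9,0,0,0,0,0,-0.2],[0.9,0,0,0,0,0,-0.2],[0.9,0,0,0,0,0,-0.2],[0.9,0,0,0,0,0,-0.2],[0.9,0,0,0,0,0,-0.2],[0.9,0,0,0,0,0,-0.2],[0.9,0,0,0,0,0,-0.2]],
])

```text
t: 69.4
tcp_pos: [0.5743, -0.0385, 0.3497]
tool_rot: [-3.141, 0.0, 1.72]
force: [0.3, 0.3, -0.4]
finger_gap: 0.0513
grasp_force: 0.0
```

send_rows([
  [[0,0,0.1,0,0,0,-0.2],[0,0,0.2,0,0,0,-0.2],[0,0,0.27,0,0,0,-0.2],[0,0,0.32,0,0,0,-0.2],[0,0,0.345,0,0,0,-0.2],[0,0,0.345,0,0,0,-0.2],[0,0,0.345,0,0,0,-0.2],[0,0,0.345,0,0,0,-0.2]],
])

```text
t: 70.4
tcp_pos: [0.5749, -0.0375, 0.2131]
tool_rot: [3.14, 0.001, 1.722]
force: [-0.3, -0.0, 0.6]
finger_gap: 0.0514
grasp_force: 0.0
```

send_rows([
  [[0,0,0,0,0,0,0.3],[0,0,0,0,0,0,0.6],[0,0,0,0,0,0,0.95],[0,0,0,0,0,0,0.95],[0,0,0,0,0,0,0.95],[0,0,0,0,0,0,0.95]],
], force=90)

```text
t: 71.15
tcp_pos: [0.5745, -0.0373, 0.2123]
tool_rot: [3.14, -0.0, 1.722]
force: [0.7, 0.7, 1.9]
finger_gap: 0.0101
grasp_force: 87.8
```

Gripped. Lift 4 mm, shift -3 mm along the bar, and lower.

send_rows([
  [[0,0,-0.006,0,0,0,0.95],[0,0,-0.015,0,0,0,0.95],[0,0,-0.015,0,0,0,0.95],[0,0,-0.015,0,0,0,0.95],[-0.004,0,-0.015,0,0,0,0.95],[-0.008,0,-0.015,0,0,0,0.95],[-0.008,0,-0.015,0,0,0,0.95],[-0.008,0,-0.015,0,0,0,0.95],[-0.008,0,-0.015,0,0,0,0.95]],
])

```text
t: 72.28
tcp_pos: [0.5746, -0.0405, 0.2179]
tool_rot: [-3.142, -0.0, 1.722]
force: [-0.5, 1.0, -4.7]
finger_gap: 0.01
grasp_force: 87.7
```

send_rows([
  [[0,0,0.006,0,0,0,0.95],[0,0,0.012,0,0,0,0.95],[0,0,0.017,0,0,0,0.95],[0,0,0.017,0,0,0,0.95],[0,0,0.017,0,0,0,0.95],[0,0,0.017,0,0,0,0.95]],
])

```text
t: 73.03
tcp_pos: [0.5748, -0.0405, 0.2122]
tool_rot: [3.14, 0.0, 1.722]
force: [-3.3, 0.7, 6.2]
finger_gap: 0.0102
grasp_force: 88.9
```

send_rows([
  [[0,-0.002,0,0,0,0,0.6],[0,-0.002,0,0,0,0,0.5],[0,-0.002,0,0,0,0,0.3],[0,-0.002,0,0,0,0,0.0],[0,-0.002,0,0,0,0,-0.2],[0,-0.002,0,0,0,0,-0.2],[0,-0.002,0,0,0,0,-0.2],[0,-0.002,0,0,0,0,-0.2]],
], force=20)

```text
t: 74.03
tcp_pos: [0.5738, -0.0406, 0.2111]
tool_rot: [3.142, 0.0, 1.722]
force: [0.8, -0.9, 0.3]
finger_gap: 0.0511
grasp_force: 0.0
```

send_rows([
  [[0,0,-0.03,0,0,0,-0.2],[0,0,-0.1,0,0,0,-0.2],[0,0,-0.2,0,0,0,-0.2],[0,0,-0.3,0,0,0,-0.2],[-0.3,0,-0.35,0,0,0,-0.2],[-0.7,0,-0.35,0,0,0,-0.2],[-0.9,0,-0.35,0,0,0,-0.2],[-0.9,0,-0.35,0,0,0,-0.2],[-0.9,0,-0.35,0,0,0,-0.2],[-0.9,0,-0.35,0,0,0,-0.2]],
])

```text
t: 75.28
tcp_pos: [0.6281, -0.3993, 0.352]
tool_rot: [3.141, 0.001, 1.721]
force: [0.7, -0.3, 0.4]
finger_gap: 0.051
grasp_force: 0.0
```

```bash
for i in 1 2; do python3 hang.py|cut -c1-200; done; python3 -c "
from h import *
S=r.sense();print(S['t'],S['tcp_pos'],S['force'])"
```

```text
0.61 6405 [309.9, 212.1]
0.75 4500 [312.4, 172.8]
x y yaw roll pitch z(bar underside) [ 0.5737 -0.0147  0.1548  0.0032 -0.0095  0.2043] deg [ 8.8712  0.1842 -0.5429] -0.977866900043961
x y yaw roll pitch z(bar underside) [ 0.5716 -0.0144  0.1497 -0.0147 -0.0328  0.2041] deg [ 8.5774 -0.8446 -1.8771] -0.9804404647218015
0.73 173 [198.7, 247.5]
0.62 4475 [308.1, 174.3]
x y yaw roll pitch z(bar underside) [ 0.5733 -0.0144  0.1591  0.0043 -0.0144  0.2052] deg [ 9.118   0.2475 -0.8269] -0.4919273285211145
x y yaw roll pitch z(bar underside) [ 0.5713 -0.0145  0.1468 -0.0034 -0.0368  0.2057] deg [ 8.4123 -0.1941 -2.1113] -0.4911568351023547
75.675 [ 0.62821249 -0.39502155  0.35204033] [-0.63366923  0.5550123   0.01591776]
```

Roll is now about 0° and the caddy hangs at the seat. I let it settle for a second, then hand in.

send_rows([
  [[0,0,0,0,0,0,-0.2],[0,0,0,0,0,0,-0.2],[0,0,0,0,0,0,-0.2],[0,0,0,0,0,0,-0.2],[0,0,0,0,0,0,-0.2],[0,0,0,0,0,0,-0.2],[0,0,0,0,0,0,-0.2],[0,0,0,0,0,0,-0.2],[0,0,0,0,0,0,-0.2],[0,0,0,0,0,0,-0.2]],
])

```text
t: 76.92
tcp_pos: [0.628, -0.3965, 0.3511]
tool_rot: [3.142, 0.0, 1.722]
force: [-0.1, 0.4, -0.8]
finger_gap: 0.0511
grasp_force: 0.0
```

```bash
python3 -c "
from bench import r
print(r.job_done())"
```

```text
the job is handed in; nothing more can be done
None
```

The job is handed in (no verdict was returned): camera checks put all five spares in empty rack pockets with both kept pots in place, the empty caddy hanging on the hook with under 1° of roll and about 1–2° of pitch, and the cup and dish unmoved.

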